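# Set the microscope lamp's brightness dial and switch the lamp on

## Robot

A 6-joint arm with a two-finger parallel gripper is mounted at the origin on the work surface. World frame = base frame: x ahead of the robot, y to its left, z up, the work surface at z = 0. Lengths are in m, angles in rad, forces in N, time in s.
With the tool pointing down it reaches from about 0.375 to 0.925 m from the base axis. Payload 5.7 kg.
Tool frame: the origin (TCP) lies midway between the tips of the shut fingers; the grasp point (between the pads) lies 19 mm behind it; y points along the fingers, z is the direction in which the jaws open and shut, and the axes are right-handed (so a half turn about y gives the same grasp; the last joint's range is limited). The gripper opens to 88 mm and grips with 3 to 60 N. Pads are 20 mm wide; open, the fingers measure 115 mm over their backs; the gripper's body (75 mm by 178 mm) begins 61 mm behind the grasp point.
Start: joints at [-1.298, 0.359, 1.51, -0, 1.272, -0.115], TCP at [0.227, -0.555, 0.188] pointing down, gripper open.
Joint ranges: [-2.97, 2.97], [-1.01, 2.36], [0.21, 2.38], [-0.96, 4.11], [0.2, 2.71], [-2.98, 2.98]. Speed limits (rad/s): [2.39, 2.39, 3.14, 3.14, 3.14, 3.14].

## Interface

Orientations are given as a unit quaternion [x, y, z, w].
In Python, from station import r gives the robot as it stands.
- The arm moves only by the tool step_arm, never from a script. Its argument "rows" is a list of rows, each a list of 3 entries, a list of its own where there are three numbers: the turn, a rotation vector about the tool's x, y, z in units of 10 degrees (1.0 is 10 degrees), then the shift along the tool's x, y, z in cm, then the opening, from 0 (shut) to 1 (fully open). In form: [[[rx, ry, rz], [x, y, z], claw], ...]. A call has 1 to 10 rows; each row shifts and turns the commanded pose from where the row before left it, along the tool's axes as they then stand; what a row does not reach is not made up. A row lasts 1/8 s, in which the tool goes at most 62.5 mm and 10.7 degrees, less where a joint would pass 70% of its speed; a pose out of reach is approached as far as the arm can. A call with a gripper value outside its range is refused whole. The fingers move at their own pace and stop on an object; "force" is the grip in N (left out, the last holds). Time passes only in rows, so rows that do not move let the fingers close. It gives the time, the measured TCP pose, the force and the opening at its end, in the units of the state.
- r.sense(): the state, without advancing time (a new reading comes with each control period).
- r.camera(name): name is "scene" or "top"; returns the picture (480x640x3 uint8, blue, green, red); there is no depth.
- r.camera_params(name): a dict with "mtx" (3x3 intrinsics, pixels), "R" (3x3) and "t" (3): a world point X has camera coordinates R X + t. Camera axes: x right, y down, z forward; pixel columns grow to the right and rows downward; lengths in m; the calibration is good to about 2 mm. A picture is of the moment at which its call begins. camera_params takes no time and is no camera call.
- r.hand_in(): hands the job in, once; it reports no verdict.
The state is a dict: "time_s": time; "joint_pos": joint angles; "qvel": joint speeds; "joint_efforts": joint torques, N m; "ee_pos": TCP position; "tcp_rot": TCP orientation; "contact_force": force on the tool from outside, world axes, zero at the start; "torque": the same for the moment, N m; "width": finger opening in m.
Only numpy, scipy, OpenCV 4.12 (cv2) and the standard library are available. Lean on these libraries where they do the work, as an engineer would, in place of code of your own. Each camera call takes 0.05 s, during which the arm holds its last target.

## Task

Get the microscope lamp ready: with a fingertip, push the notched black dial on its top round, counting the clicks, until it rests at the fifth of its seven positions (the fifth dot, counting clockwise from the smallest), and only then press the round lamp button beside it fully down and let go. Nothing needs gripping and nothing may be lifted; leave the lamp unit standing where it is and the other things on the table undisturbed.

Things in the scene. Friction and masses are not known exactly. Their poses are not given: they have to be found in the camera images.
- lamp_unit: microscope lamp unit: loose beige box on rubber feet, 180 mm (its x, front to back) x 250 mm (y) x 70 mm high, 3 kg; origin on the table under its centre; its +x is its back, +y its left seen from its front. On top: the black dial's axis at y = +45 mm, the button at x = -15, y = -85 mm. A 34 mm lamp socket sticks out 12 mm at the back. It slides if pushed with more than about 10 N
- dial_top (a point): centre of the top of the black dial, on its vertical axis, 102 mm above the table. The dial is 110 mm across; its body stands 24 mm high on an 8 mm floor disc. An 80 degree wedge-shaped finger notch is cut out of the body, 24 mm deep, open above and at the rim, in to a 24 mm wide hub; a fingertip stood in it pushes either straight radial wall. Site y points along the notch's middle
- dial_notch (a point): point on the floor of the dial's finger notch (78 mm above the table), half-way between its two walls (49 mm apart there), 38 mm out from the dial's axis; turns with the dial. A thin black line on the bare metal floor marks the notch's middle, which shows the position
- dial (a joint): dial angle, rad, clockwise from above. Seven click positions 0.5236 apart: 1 at 0 (notch to the unit's +y), 4 at 1.571 (+x), 5 at 2.094, 7 at 3.142 (-y); stops just past 1 and 7. Seven black dots 66 mm from the axis mark them, 4 mm wide at 1 growing to 10 mm at 7. Leaving a click takes about 0.1 to 0.15 N m (3 to 4 N in the notch); past half-way it snaps to the next by itself, ahead of the finger
- lamp_button_top (a point): centre of the top of the round pale lamp button, 30 mm across, in a 46 mm grey collar to the right of the dial; released, the button's top is 92 mm above the table and 10 mm above the collar.
- lamp_button (a joint): how far the lamp button is pressed: 0 released to 0.006 m fully down, which takes about 5 N; it springs back
- petri_stack: stack of four clear petri dishes stuck together, 93 mm across, 55 mm high, standing to the left of the lamp unit; origin under its centre. Not part of the job; loose
- sample_jar: small amber jar with a white lid, 56 mm across, 75 mm high, to the right of the lamp unit; origin under its centre. Not part of the job; loose
- tape_roll: roll of tape lying flat, 80 mm across, 24 mm high, behind the lamp unit (on its side away from the robot); origin under its centre. Not part of the job; loose
- specimen_box: white box with an orange lid, 76 x 106 mm, 40 mm high, behind the lamp unit; origin under its centre. Not part of the job; loose
- reagent_bottle: white bottle with an orange cap, 60 mm across, 140 mm high, far to the left; origin under its centre. Not part of the job; loose
- pen_pot: empty black pot, 72 mm across, 95 mm high, far to the right; origin under its centre. Not part of the job; loose
- petri_dish: single clear petri dish, 93 mm across, 14 mm high, further to the left; origin under its centre. Not part of the job; loose

How it is judged:
On the way, in this order (a step that is already met when the one before it is completed fails the run):
1. the dial has clicked into its fifth position and rests there (value of joint dial between 1.9444 and 2.2444 rad and velocity of joint dial between -0.3 and 0.3 rad/s), for 0.3 s.
2. the lamp button is pressed fully down (value of joint lamp_button above 0.0045 m and value of joint dial between 1.9444 and 2.2444 rad), for 0.05 s.
At the end, for the whole second after the job is handed in: The dial rests at its fifth position (within 0.15 rad), the lamp button has been pressed fully (more than 4.5 mm of its 6 mm) after that and is released again, and the lamp unit stands within 25 mm of where it was (value of joint dial between 1.9444 and 2.2444 rad and value of joint lamp_button below 0.0015 m and distance of lamp_unit from where it was at the start of the episode below 0.025 m and angle between lamp_unit's own z axis and vertical below 0.1 rad); the robot touches nothing.
It fails at once if the lamp button is pressed while the dial is not at its fifth position (value of joint lamp_button above 0.003 m and not (value of joint dial between 1.9444 and 2.2444 rad)).
It fails at once if the lamp unit is lifted, tipped or shoved more than 25 mm (not (distance of lamp_unit from where it was at the start of the episode below 0.025 m and angle between lamp_unit's own z axis and vertical below 0.1 rad)).
It fails at once if another thing on the table is lifted, carried or shoved more than 25 mm (distance of any of petri_stack, sample_jar, tape_roll, specimen_box, reagent_bottle, pen_pot, petri_dish from where it was at the start of the episode above 0.025 m).
It also fails if it takes over 54 s, if anything falls off the work surface, if the arm or the gripper's body presses on something with over 40 N, if the wrist force passes 120 N, or if a joint passes its speed limit or range.

## Working session

There is one attempt and no reset: what is moved stays moved. The work goes in short steps, Python scripts to look and compute and a tool call to move; the robot and the scene stay as the last step left them, time stands still between calls to the robot, and variables do not carry over. Pictures are saved under pics/ and viewed, and the job is handed in when it is done.

Besides the shell and the picture viewer there is one more tool, called after "Request:" in YAML: its name, and indented under it one key for each argument. step_arm: Moves the arm, as the interface text tells. Its arguments: {"type":"object","properties":{"rows":{"type":"array"},"force":{"type":"number"}},"required":["rows"]}

```bash
ls; mkdir -p pics; python3 - <<'E'
from station import r
import cv2
s=r.sense();print({k:s[k] for k in('time_s','ee_pos','tcp_rot','width','contact_force')})
for n in('scene','top'):
    cv2.imwrite(f'pics/{n}0.png',r.camera(n)); p=r.camera_params(n);print(n,p)
E
```

```text
pics
{'time_s': 0.0, 'ee_pos': array([ 0.22667133, -0.55472022,  0.18710283]), 'tcp_rot': array([-0.13630266,  0.69450422, -0.69320686,  0.13619736]), 'width': 0.08797265377264867, 'contact_force': array([-1.09408386, -0.41549948, -0.14753412])}
scene {'mtx': array([[571.63570006,   0.        , 321.04121033],
       [  0.        , 571.63570006, 235.71758282],
       [  0.        ,   0.        ,   1.        ]]), 'R': array([[ 0.42238677,  0.90619491, -0.02000522],
       [ 0.56720484, -0.2814666 , -0.77398658],
       [-0.7070135 ,  0.31557463, -0.63288591]]), 't': array([-0.22755572, -0.26225884,  1.92205368])}
top {'mtx': array([[579.50429172,   0.        , 318.99094873],
       [  0.        , 579.50429172, 238.04846206],
       [  0.        ,   0.        ,   1.        ]]), 'R': array([[-2.53649369e-02, -9.99671793e-01, -3.59544688e-03],
       [-9.90514368e-01,  2.56181278e-02, -1.34999996e-01],
       [ 1.35047797e-01,  1.37075418e-04, -9.90839076e-01]]), 't': array([0.00686804, 0.58378169, 1.31577361])}
```

View pics/top0.png

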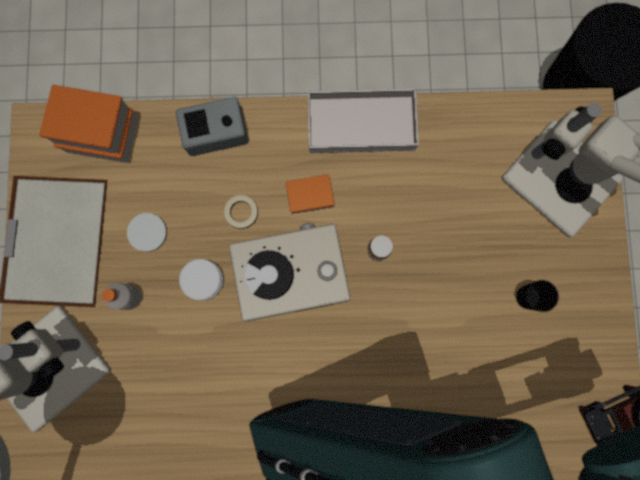

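View pics/scene0.png

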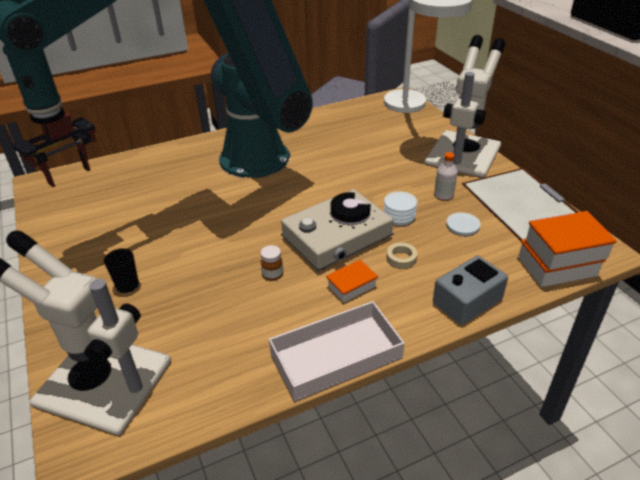

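Top view: the lamp unit is around (290,272), the dial at (268,274) with its notch pointing left (towards +y), and the button at (327,271). The arm is clear of the unit. Next I'll zoom in and measure.

```bash
cat > h.py <<'E'
import numpy as np,cv2
from station import r
def P(n): 
    p=r.camera_params(n);return np.array(p['mtx']),np.array(p['R']),np.array(p['t'])
def ray(n,uv,z):
    K,R,t=P(n);c=-R.T@t;d=R.T@np.linalg.solve(K,[uv[0],uv[1],1.]);return c+d*(z-c[2])/d[2]
def proj(n,X):
    K,R,t=P(n);x=K@(R@np.asarray(X)+t);return x[:2]/x[2]
E
python3 - <<'E'
from h import *
im=cv2.imread('pics/top0.png')
c=im[215:330,220:360];cv2.imwrite('pics/z0.png',cv2.resize(c,None,fx=5.5,fy=5.2 if 0 else 5.5,interpolation=cv2.INTER_CUBIC)[:600])
hsv=cv2.cvtColor(im,cv2.COLOR_BGR2HSV)
# dark disc
m=(hsv[...,2]<60).astype(np.uint8);m[:215]=0;m[330:]=0;m[:,:235]=0;m[:,310:]=0
n,l,st,ce=cv2.connectedComponentsWithStats(m)
for i in range(1,n): print(st[i],ce[i], ray('top',ce[i],.07).round(4))
# box body: low saturation
m=((hsv[...,1]<70)&(hsv[...,2]>110)).astype(np.uint8);m[:215]=0;m[330:]=0;m[:,:226]=0;m[:,360:]=0
cs,_=cv2.findContours(m,cv2.RETR_EXTERNAL,cv2.CHAIN_APPROX_NONE)
b=max(cs,key=cv2.contourArea);q=ray
w=np.array([ray('top',p[0],.07)[:2] for p in b],np.float32)
rc=cv2.minAreaRect(w);print(rc,cv2.contourArea(b))
print(hsv[300,280],hsv[271,327],hsv[300,200])
E
```

```text
[ 249  251   44   48 1121] [273.73416592 273.74843889] [0.5006 0.0966 0.07  ]
[291 256   1   1   1] [291. 256.] [0.54   0.0567 0.07  ]
[298 269   1   2   2] [298.  269.5] [0.5088 0.0414 0.07  ]
((0.5099309086799622, 0.06319744139909744), (0.19311080873012543, 0.24911567568778992), 9.790117263793945) 8484.5
[ 22  29 166] [ 25   9 169] [ 16  55 138]
```

View pics/z0.png

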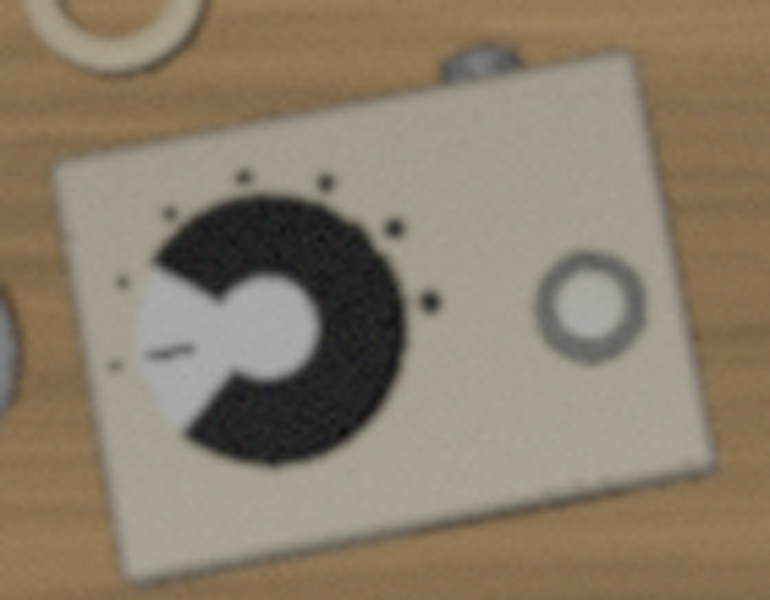

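```bash
cat > loc.py <<'E'
from h import *
d=np.array([(113,365),(122,282),(170,214),(244,177),(326,183),(394,228),(430,301)])/5.5-0.5+.5/5.5+[220,215]
w=np.array([ray('top',p,.0701)[:2] for p in d])
# LSQ: pos = c + R(yaw)*66mm*dir
from scipy.optimize import least_squares
k=np.arange(7)*np.pi/6
def f(p):
    a=np.pi/2-k+p[2];return (w-p[:2]-.066*np.c_[np.cos(a),np.sin(a)]).ravel()
s=least_squares(f,[.5,.1,.17]);print(s.x,np.degrees(s.x[2]),(f(s.x)*1e3).round(1))
c=s.x[:2];y=s.x[2];R=np.array([[np.cos(y),-np.sin(y)],[np.sin(y),np.cos(y)]])
o=c-R@[0,.045];print('unit',o,'button pred',o+R@[-.015,-.085])
for n in [(588,307)]:
    uv=np.array(n)/5.5-.5+.5/5.5+[220,215];print('btn seen',ray('top',uv,.092))
uv=np.array((271,329))/5.5-.5+.5/5.5+[220,215];print('dial top seen',ray('top',uv,.102))
# obstacles
E
python3 loc.py
python3 - <<'E'
from h import *
for n,u,z in [('petri',(201,280),.05),('jar',(381,246),.075),('box',(310,193),.04),('tape',(241,211),.024)]: print(n,ray('top',u,z))
im=cv2.imread('pics/scene0.png');c=im[180:280,270:410];cv2.imwrite('pics/zs0.png',cv2.resize(c,None,fx=5.5,fy=5.5,interpolation=cv2.INTER_CUBIC))
E
```

```text
[0.49761545 0.10696796 0.17041248] 9.763915931272697 [-0.2  0.9 -0.1  0.  -0.2 -0.4  0.1 -0.2 -0.2 -0.2  0.1 -0.1  0.5 -0.1]
unit [0.50524695 0.06261979] button pred [ 0.50487928 -0.02369281]
btn seen [ 0.50336675 -0.02298719  0.092     ]
dial top seen [0.49698274 0.10480925 0.102     ]
petri [0.49202614 0.26564495 0.05      ]
jar [ 0.55707095 -0.14846902  0.075     ]
box [0.69167354 0.01043183 0.04      ]
tape [0.65570881 0.17600757 0.024     ]
```

View pics/zs0.png

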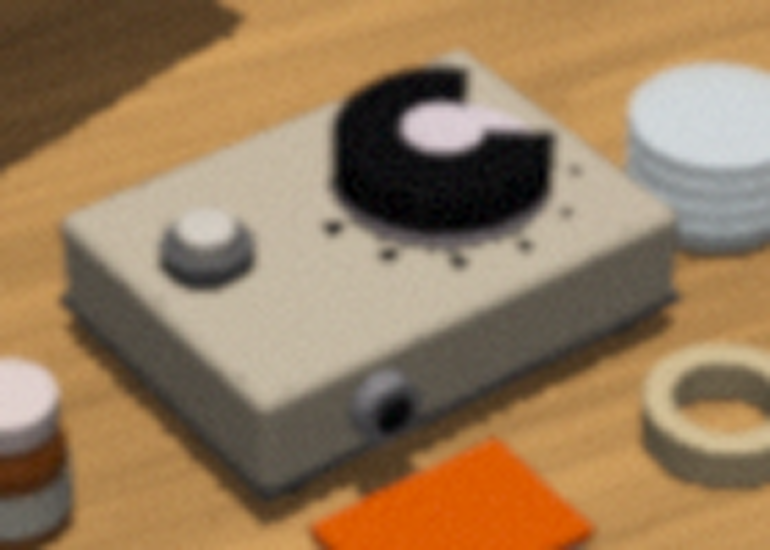

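```bash
python3 - <<'E'
from h import *
from scipy.spatial.transform import Rotation as Ro
s=r.sense();M=Ro.from_quat(s['tcp_rot']).as_matrix();print(M.round(3))
for i in(0,2):print('xyz'[i],np.degrees(np.arctan2(M[1,i],M[0,i])))
print(np.degrees(s['joint_pos']))
E
```

```text
[[-0.926 -0.     0.378]
 [-0.378  0.002 -0.926]
 [-0.    -1.    -0.002]]
x -157.78084876632147
z -67.78083317567113
[-7.43766820e+01  2.05925198e+01  8.65904871e+01 -6.33456259e-04
  7.29080952e+01 -6.59565436e+00]
```

Request:
step_arm:
  rows:
    - [[0, 0, 0], [-4, 0, -4.2], 0]
    - [[0, 0, 0], [-4, 0, -4.2], 0]
    - [[0, 0, 0], [-4, 0, -4.2], 0]
    - [[0, 0, 0], [-4, 0, -4.2], 0]
    - [[0, 0, 0], [-4, 0, -4.2], 0]
    - [[0, 0, 0], [-4, 0, -4.2], 0]
    - [[0, 0, 0], [-4, 0, -4.2], 0]
    - [[0, 0, 0], [-4, 0, -4.2], 0]
    - [[0, 0, 0], [-4, 0, -4.2], 0]
    - [[0, 0, 0], [-4, 0, -4.2], 0]

```text
time_s: 1.35
ee_pos: [0.4386, -0.0135, 0.1879]
tcp_rot: [0.136, -0.694, 0.694, -0.136]
contact_force: [1.4, -0.7, -0.5]
width: 0.0003
```

Request:
step_arm:
  rows:
    - [[0, 0, 0], [-4, 0, -4.2], 0]
    - [[0, 0, 0], [-4, 0, -4.2], 0]
    - [[0, 0, 0], [-4, 0, -4.2], 0]
    - [[0, -1, 0], [0, 0, 0], 0]
    - [[0, -1, 0], [0, 0, 0], 0]
    - [[0, -1, 0], [0, 0, 0], 0]
    - [[0, -1, 0], [0, 0, 0], 0]
    - [[0, -1, 0], [0, 0, 0], 0]
    - [[0, -1, 0], [0, 0, 0], 0]
    - [[0, -1, 0], [0, 0, 0], 0]

```text
time_s: 2.6
ee_pos: [0.5014, 0.1466, 0.1876]
tcp_rot: [0.511, -0.489, 0.489, -0.511]
contact_force: [-0.9, 0.1, 1.0]
width: 0.0004
```

Request:
step_arm:
  rows:
    - [[0, -1, 0], [0, 0, 0], 0]
    - [[0, -1, 0], [0, 0, 0], 0]
    - [[0, -1, 0], [0, 0, 0], 0]
    - [[0, -1, 0], [0, 0, 0], 0]
    - [[0, -1, 0], [0, 0, 0], 0]
    - [[0, -0.75, 0], [0, 0, 0], 0]
    - [[0, 0, 0], [0, 0, 0], 0]
    - [[0, 0, 0], [0, 0, 0], 0]

```text
time_s: 3.6
ee_pos: [0.5016, 0.1467, 0.1878]
tcp_rot: [0.682, -0.186, 0.185, -0.682]
contact_force: [0.6, -0.4, 1.0]
width: 0.0003
```

```bash
cat > st.py <<'E'
from h import *
from scipy.spatial.transform import Rotation as Ro
import sys
C=np.array([.4972,.1062])
s=r.sense();M=Ro.from_quat(s['tcp_rot']).as_matrix();p=np.array(s['ee_pos'])
az=np.degrees(np.arctan2(M[1,2],M[0,2]));rel=p[:2]-C
print('t',s['time_s'],'p',p.round(4),'az',az.round(2),'tooly',M[:,1].round(4),'F',np.round(s['contact_force'],2),'w',s['width'])
print('tool-frame offset from dial axis x,z mm',(1e3*rel@M[:2,0]).round(2),(1e3*rel@M[:2,2]).round(2),'wall dial angle if flush',59.76-az, 'effort',np.round(s['torque'],2))
if len(sys.argv)>1:
    for n in('top','scene'):
        im=r.camera(n);cv2.imwrite(f'pics/{n}{sys.argv[1]}.png',im)
        c=im[205:325,220:360] if n=='top' else im[130:250,270:410]
        cv2.imwrite(f'pics/z{n}{sys.argv[1]}.png',cv2.resize(c,None,fx=5,fy=5,interpolation=cv2.INTER_CUBIC))
E
python3 st.py 1
```

```text
t 3.6 p [0.5016 0.1467 0.1878] az 59.57 tooly [-4.e-04  1.e-04 -1.e+00] F [ 0.57 -0.42  0.99] w 0.000331135616975942
tool-frame offset from dial axis x,z mm -16.69 37.14 wall dial angle if flush 0.1865298736666432 effort [ 0.03 -0.12 -0.02]
```

View pics/zscene1.png

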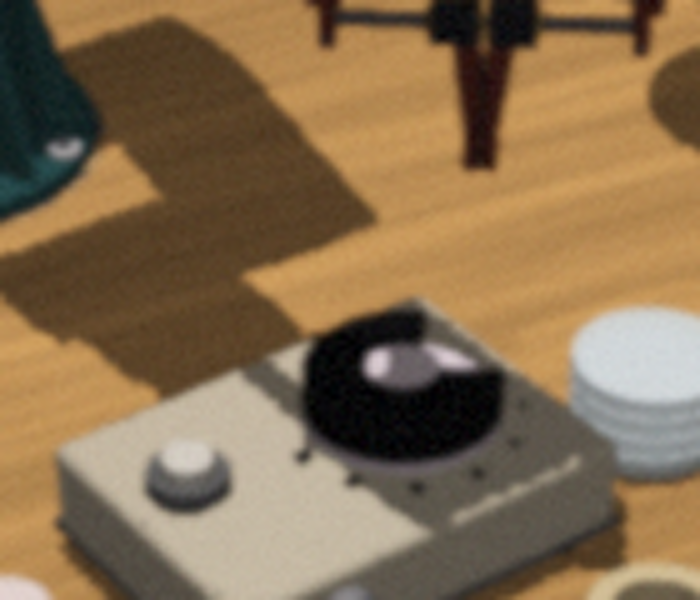

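View pics/top1.png

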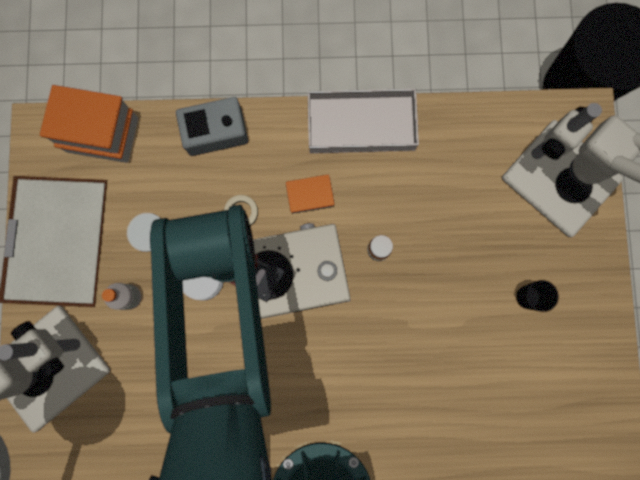

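The fingers are shut, with the narrow tip directly over the notch. The unit and its neighbours are undisturbed. I'll descend into the notch now.

Request:
step_arm:
  rows:
    - [[0, 0, 0], [0, 3, 0], 0]
    - [[0, 0, 0], [0, 3, 0], 0]
    - [[0, 0, 0], [0, 2, 0], 0]
    - [[0, 0, 0], [0, 0.8, 0], 0]
    - [[0, 0, 0], [0, 0.8, 0], 0]
    - [[0, 0, 0], [0, 0.7, 0], 0]
    - [[0, 0, 0], [0, 0, 0], 0]
    - [[0, 0, 0], [0, 0, 0], 0]

```text
time_s: 4.7
ee_pos: [0.5021, 0.1467, 0.0854]
tcp_rot: [-0.682, 0.184, -0.185, 0.683]
contact_force: [0.5, 0.4, -1.1]
width: 0.0005
```

```bash
python3 st.py 2
```

```text
t 4.7 p [0.5021 0.1467 0.0854] az 59.72 tooly [ 7.e-04  2.e-04 -1.e+00] F [ 0.5   0.42 -1.14] w 0.0004924029974241381
tool-frame offset from dial axis x,z mm -16.18 37.5 wall dial angle if flush 0.04416121718841026 effort [ 0.04 -0.14  0.01]
```

View pics/zscene2.png

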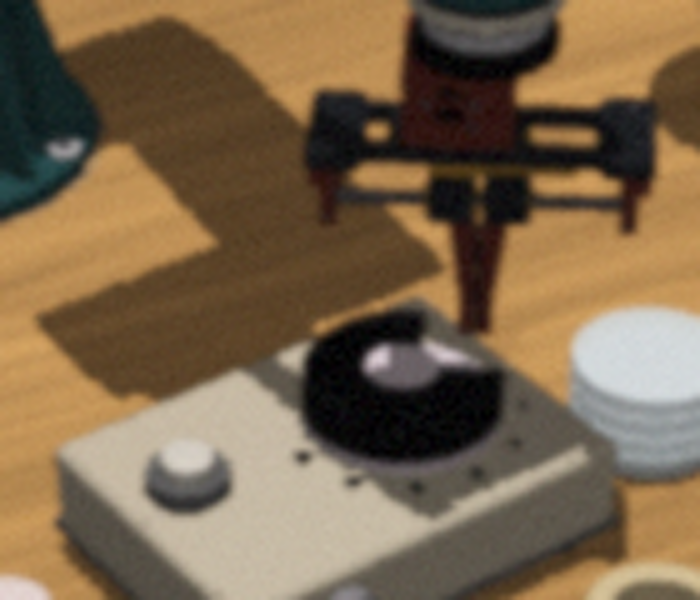

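```bash
python3 - <<'E'
from h import *
f=lambda X:(proj('scene',X)-[270,130])*5
print('tip',f([.5021,.1467,.0854]),'dialtop',f([.4972,.1062,.102]),'notch',f([.4972-.0064,.1062+.0375,.078]),'btn',f([.5043,-.0233,.092]))
s=r.sense();print(s['time_s'],s['ee_pos'])
E
python3 st.py 3
```

```text
tip [467.38248511 373.05075832] dialtop [397.51722963 363.19829999] notch [452.43880402 374.50726617] btn [183.7464783  450.71592965]
4.8 [0.5021399  0.14676293 0.08540039]
t 4.8 p [0.5021 0.1468 0.0854] az 59.72 tooly [ 8.e-04  2.e-04 -1.e+00] F [-1.12  0.64 -0.02] w 0.0004363324153824629
tool-frame offset from dial axis x,z mm -16.19 37.52 wall dial angle if flush 0.03898548497154053 effort [ 0.01 -0.12 -0.02]
```

View pics/zscene3.png

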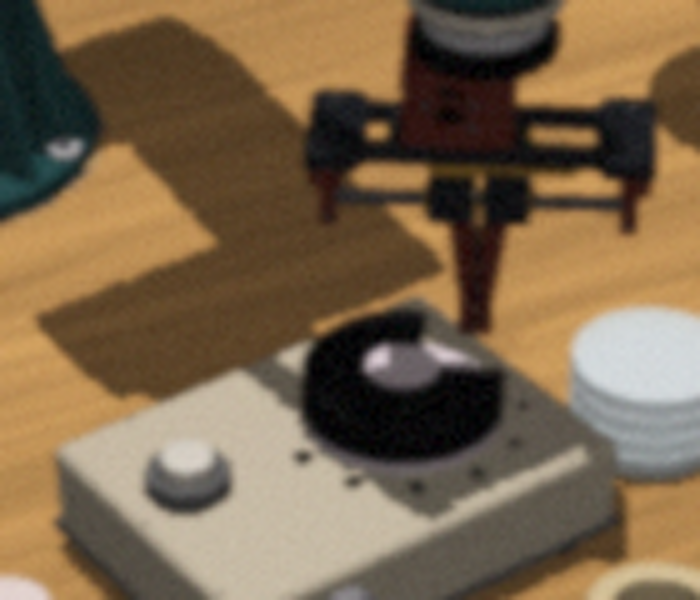

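```bash
python3 - <<'E'
from h import *
f=lambda X:(proj('scene',X)-[270,130])*5
print('tip1',f([.5016,.1467,.1878]))
for z in(.085,.1,.11,.12):print(z,f([.5021,.1467,z]))
for n in('scene','top'):
    K,R,t=P(n);print(n,-R.T@t)
E
```

```text
tip1 [472.2103227 214.2633889]
0.085 [467.36270904 373.64339382]
0.1 [468.10873214 351.2870838 ]
0.11 [468.61117832 336.23012043]
0.12 [469.1177612  321.04919096]
scene [ 1.6037889  -0.47415865  1.00890356]
top [ 0.40072603 -0.00826997  1.38255513]
```

View pics/ztop3.png

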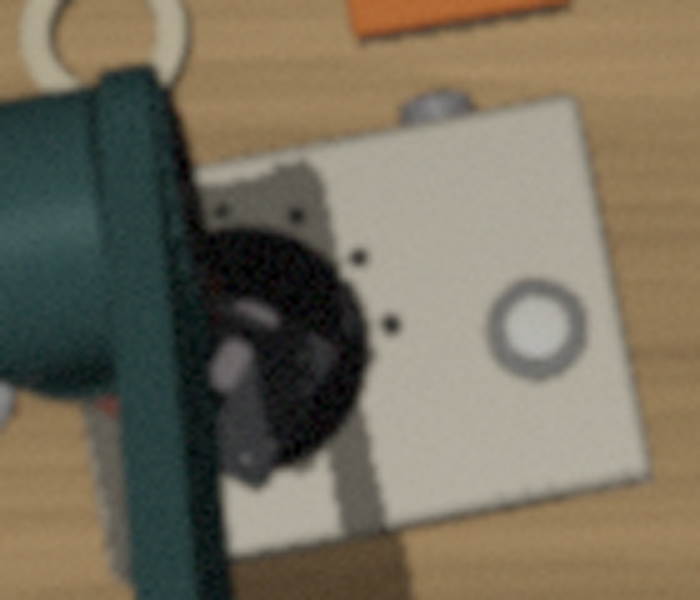

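```bash
python3 - <<'E'
from h import *
p=np.array([.22667,-.55472,.1871]);z=np.array([.378,-.926,0])
for d in(-.044,0,.044):print(d,proj('scene',p+z*d),proj('top',p+z*d))
im=cv2.imread('pics/scene0.png')[110:210,10:120];cv2.imwrite('pics/zg.png',cv2.resize(im,None,fx=6,fy=6,interpolation=cv2.INTER_CUBIC))
im=cv2.imread('pics/top0.png')[370:460,560:640];cv2.imwrite('pics/zg2.png',cv2.resize(im,None,fx=6,fy=6,interpolation=cv2.INTER_CUBIC))
E
```

```text
-0.044 [ 88.11134619 180.86064749] [576.40092823 406.75116534]
0 [ 72.56704361 188.07827051] [596.02528407 397.68100959]
0.044 [ 56.49264644 195.54203021] [615.57403753 388.6457964 ]
```

View pics/zg.png

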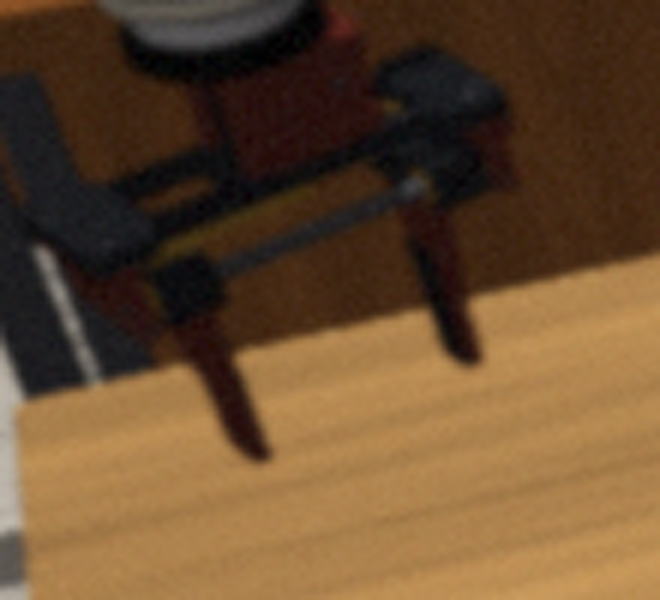

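View pics/zg2.png

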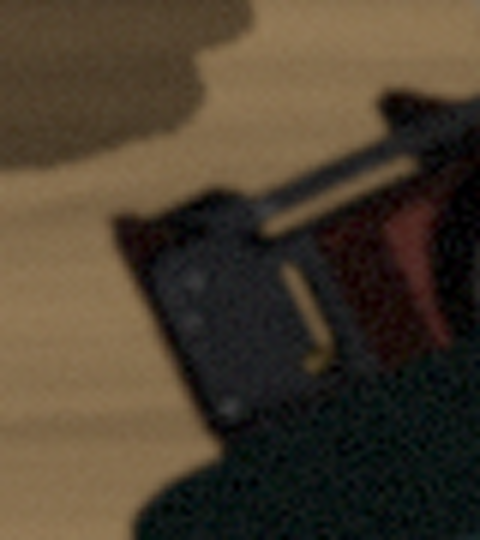

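The rendered fingertips sit about 28 mm higher than the reported TCP in both gripper poses, while the dial and button project correctly. I'll settle it by touch and probe slowly downward; the notch floor should be at 78 mm.

Request:
step_arm:
  rows:
    - [[0, 0, 0], [0, 0.2, 0], 0]
    - [[0, 0, 0], [0, 0.2, 0], 0]
    - [[0, 0, 0], [0, 0.2, 0], 0]
    - [[0, 0, 0], [0, 0.15, 0], 0]
    - [[0, 0, 0], [0, 0, 0], 0]

```text
time_s: 5.52
ee_pos: [0.5017, 0.1466, 0.0773]
tcp_rot: [0.683, -0.185, 0.185, -0.683]
contact_force: [0.3, -0.6, 0.3]
width: 0.0003
```

Request:
step_arm:
  rows:
    - [[0, 0, 0], [0, 0.1, 0], 0]
    - [[0, 0, 0], [0, 0, 0], 0]

```text
time_s: 5.78
ee_pos: [0.5018, 0.1467, 0.0765]
tcp_rot: [-0.683, 0.185, -0.185, 0.683]
contact_force: [-0.2, -0.0, 0.1]
width: 0.0006
```

Request:
step_arm:
  rows:
    - [[0, 0, 0], [0, 0.2, 0], 0]
    - [[0, 0, 0], [0, 0.2, 0], 0]
    - [[0, 0, 0], [0, 0, 0], 0]

```text
time_s: 6.15
ee_pos: [0.5016, 0.1467, 0.0723]
tcp_rot: [0.683, -0.185, 0.185, -0.683]
contact_force: [1.3, 0.3, -0.4]
width: 0.0007
```

Request:
step_arm:
  rows:
    - [[0, 0, 0], [0, 0.2, 0], 0]
    - [[0, 0, 0], [0, 0.2, 0], 0]
    - [[0, 0, 0], [0, 0, 0], 0]

```text
time_s: 6.52
ee_pos: [0.5016, 0.1467, 0.0683]
tcp_rot: [0.683, -0.185, 0.185, -0.683]
contact_force: [-0.6, -0.6, 0.3]
width: 0.0003
```

Request:
step_arm:
  rows:
    - [[0, 0, 0], [0, 0.2, 0], 0]
    - [[0, 0, 0], [0, 0, 0], 0]

```text
time_s: 6.78
ee_pos: [0.5017, 0.1467, 0.0663]
tcp_rot: [0.683, -0.185, 0.185, -0.683]
contact_force: [0.6, 0.4, -0.7]
width: 0.0004
```

```bash
python3 st.py 4
```

```text
t 6.775 p [0.5017 0.1467 0.0663] az 59.72 tooly [-3.e-04  1.e-04 -1.e+00] F [ 0.6   0.4  -0.75] w 0.00041975958219560896
tool-frame offset from dial axis x,z mm -16.57 37.21 wall dial angle if flush 0.03974972555481315 effort [ 0.02 -0.14  0.03]
```

View pics/zscene4.png

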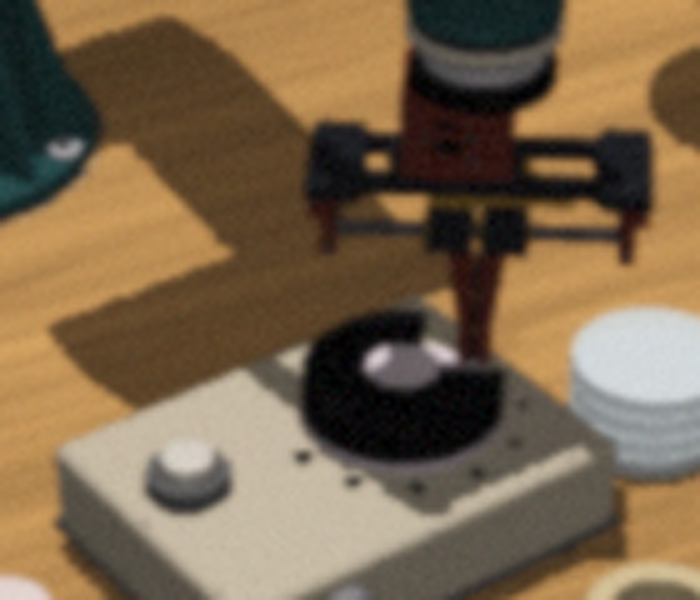

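The visible tip is still above the floor and there is no contact force, so the pictures are right: the real tip is about 25 mm above the reported TCP. I'll keep going down to find the floor by touch.

Request:
step_arm:
  rows:
    - [[0, 0, 0], [0, 0.2, 0], 0]
    - [[0, 0, 0], [0, 0.2, 0], 0]
    - [[0, 0, 0], [0, 0, 0], 0]

```text
time_s: 7.25
ee_pos: [0.5016, 0.1467, 0.0623]
tcp_rot: [0.683, -0.185, 0.185, -0.683]
contact_force: [1.0, 0.4, 0.4]
width: 0.0008
```

Request:
step_arm:
  rows:
    - [[0, 0, 0], [0, 0.2, 0], 0]
    - [[0, 0, 0], [0, 0.2, 0], 0]
    - [[0, 0, 0], [0, 0, 0], 0]

```text
time_s: 7.62
ee_pos: [0.5016, 0.1467, 0.0583]
tcp_rot: [0.683, -0.185, 0.185, -0.683]
contact_force: [0.2, -0.8, 0.3]
width: 0.0005
```

Request:
step_arm:
  rows:
    - [[0, 0, 0], [0, 0.15, 0], 0]
    - [[0, 0, 0], [0, 0, 0], 0]

```text
time_s: 7.88
ee_pos: [0.5017, 0.1467, 0.0569]
tcp_rot: [-0.683, 0.185, -0.185, 0.683]
contact_force: [0.8, 1.2, 0.5]
width: 0.0004
```

```bash
python3 st.py 5
```

```text
t 7.875 p [0.5017 0.1467 0.0569] az 59.72 tooly [-2.e-04  1.e-04 -1.e+00] F [0.83 1.23 0.46] w 0.0003951427373823383
tool-frame offset from dial axis x,z mm -16.51 37.23 wall dial angle if flush 0.04278979698695906 effort [ 0.02 -0.1  -0.01]
```

View pics/zscene5.png

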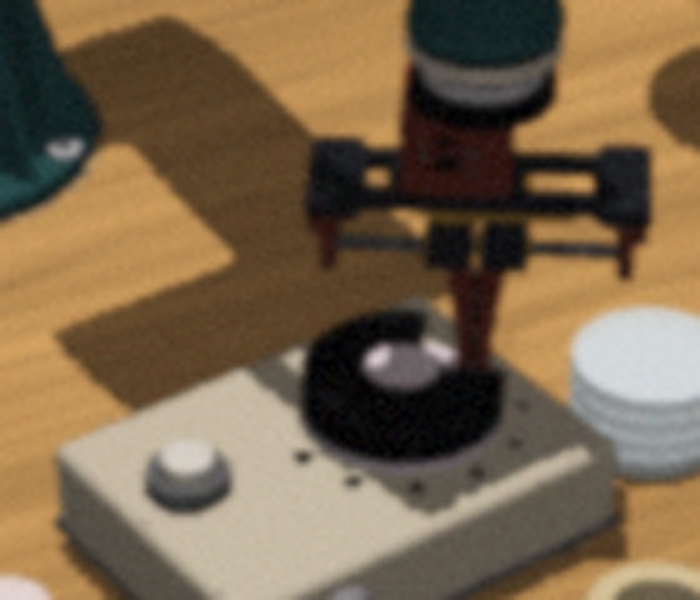

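The tip now stands in the notch beside the leading wall, with its bottom hidden behind the dial body and no force showing. I'll begin pushing clockwise along the arc.

Request:
step_arm:
  rows:
    - [[0, 0, 0], [0.25, 0, 0], 0]
    - [[0, 0, 0], [0.25, 0, 0], 0]
    - [[0, 0, 0], [0, 0, 0], 0]

```text
time_s: 8.35
ee_pos: [0.5065, 0.1441, 0.057]
tcp_rot: [-0.682, 0.185, -0.185, 0.683]
contact_force: [0.0, 1.0, -0.5]
width: 0.0004
```

Request:
step_arm:
  rows:
    - [[0, 0.4, 0], [0.26, 0, 0.07], 0]
    - [[0, 0.4, 0], [0.26, 0, 0.07], 0]
    - [[0, 0.4, 0], [0.26, 0, 0.07], 0]

```text
time_s: 8.72
ee_pos: [0.5116, 0.1433, 0.0569]
tcp_rot: [-0.659, 0.257, -0.255, 0.66]
contact_force: [-3.7, 5.4, 2.2]
width: 0.0004
```

```bash
python3 st.py 6
```

```text
t 8.725 p [0.5116 0.1433 0.0569] az 47.55 tooly [-0.0034  0.0027 -1.    ] F [-3.7   5.35  2.22] w 0.0004099161906460388
tool-frame offset from dial axis x,z mm -14.43 37.07 wall dial angle if flush 12.209438351873537 effort [0.94 0.38 0.03]
```

View pics/zscene6.png

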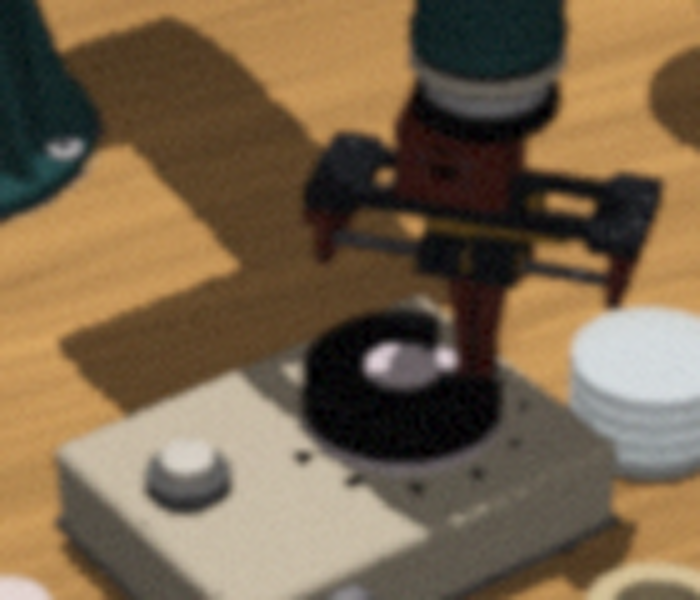

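Request:
step_arm:
  rows:
    - [[0, 0.3, 0], [0.19, 0, 0.06], 0]
    - [[0, 0.3, 0], [0.19, 0, 0.06], 0]

```text
time_s: 9.07
ee_pos: [0.5169, 0.1402, 0.057]
tcp_rot: [-0.645, 0.29, -0.289, 0.645]
contact_force: [-1.5, 1.8, 0.7]
width: 0.0004
```

```bash
python3 st.py 7
```

```text
t 9.075 p [0.5169 0.1402 0.057 ] az 41.67 tooly [-7.e-04  8.e-04 -1.e+00] F [-1.46  1.82  0.65] w 0.0003854915388354157
tool-frame offset from dial axis x,z mm -12.32 37.3 wall dial angle if flush 18.08861831112035 effort [0.39 0.05 0.02]
```

View pics/zscene7.png

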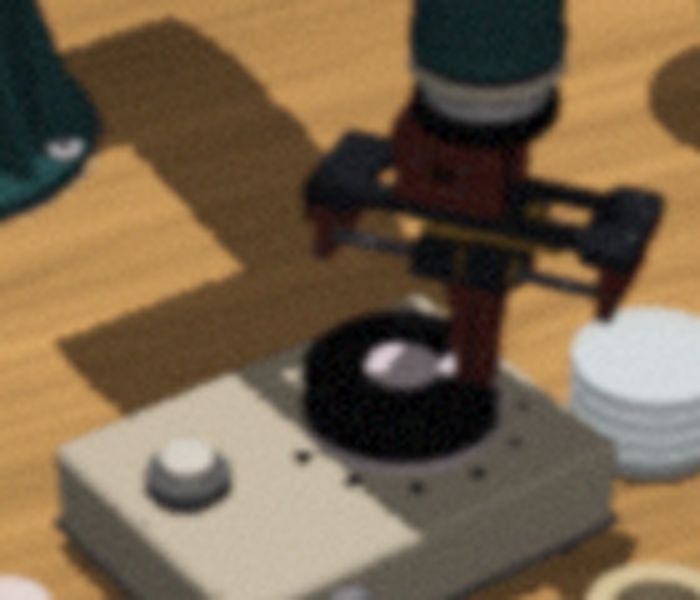

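View pics/ztop7.png

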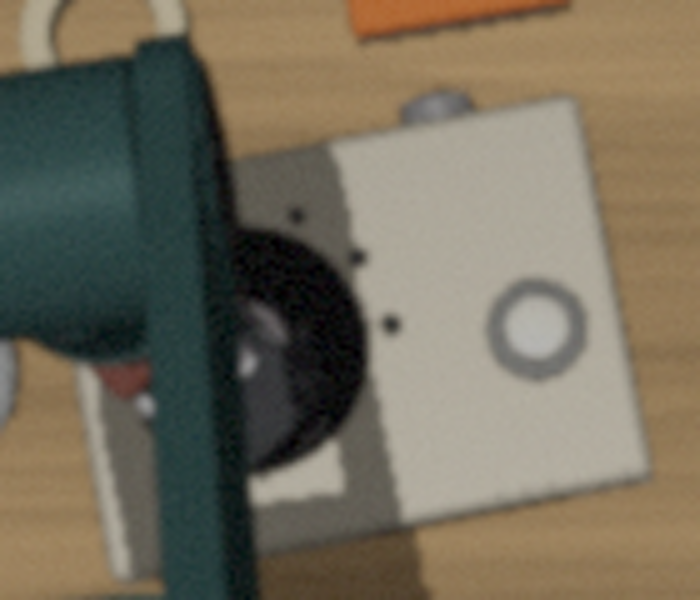

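Request:
step_arm:
  rows:
    - [[0, 0.3, 0], [0.19, 0, 0.06], 0]
    - [[0, 0.3, 0], [0.19, 0, 0.06], 0]
    - [[0, 0.3, 0], [0.19, 0, 0.06], 0]
    - [[0, 0.3, 0], [0.19, 0, 0.06], 0]

```text
time_s: 9.68
ee_pos: [0.524, 0.1348, 0.057]
tcp_rot: [0.612, -0.355, 0.355, -0.612]
contact_force: [0.0, -0.0, -0.8]
width: 0.0005
```

Request:
step_arm:
  rows:
    - [[0, 0.3, 0], [0.19, 0, 0.06], 0]
    - [[0, 0.3, 0], [0.19, 0, 0.06], 0]

```text
time_s: 9.93
ee_pos: [0.5258, 0.1342, 0.057]
tcp_rot: [-0.591, 0.388, -0.386, 0.593]
contact_force: [-4.5, 12.3, 2.6]
width: 0.0005
```

Request:
step_arm:
  rows:
    - [[0, 0.3, 0], [0.19, 0, 0.06], 0]
    - [[0, 0.3, 0], [0.19, 0, 0.06], 0]

```text
time_s: 10.18
ee_pos: [0.5288, 0.1307, 0.057]
tcp_rot: [-0.57, 0.418, -0.417, 0.572]
contact_force: [-0.4, 5.7, 0.8]
width: 0.0004
```

Request:
step_arm:
  rows:
    - [[0, 0.3, 0], [0.19, 0, 0.06], 0]
    - [[0, 0.3, 0], [0.19, 0, 0.06], 0]

```text
time_s: 10.42
ee_pos: [0.5315, 0.1265, 0.057]
tcp_rot: [-0.548, 0.446, -0.446, 0.549]
contact_force: [-0.1, 2.3, 0.4]
width: 0.0005
```

```bash
python3 st.py 8
```

```text
t 10.425 p [0.5315 0.1265 0.057 ] az 11.72 tooly [ 2.e-04  9.e-04 -1.e+00] F [-0.06  2.28  0.43] w 0.00046317080670646004
tool-frame offset from dial axis x,z mm -12.95 37.71 wall dial angle if flush 48.03668324555014 effort [ 0.44 -0.04  0.06]
```

View pics/zscene8.png

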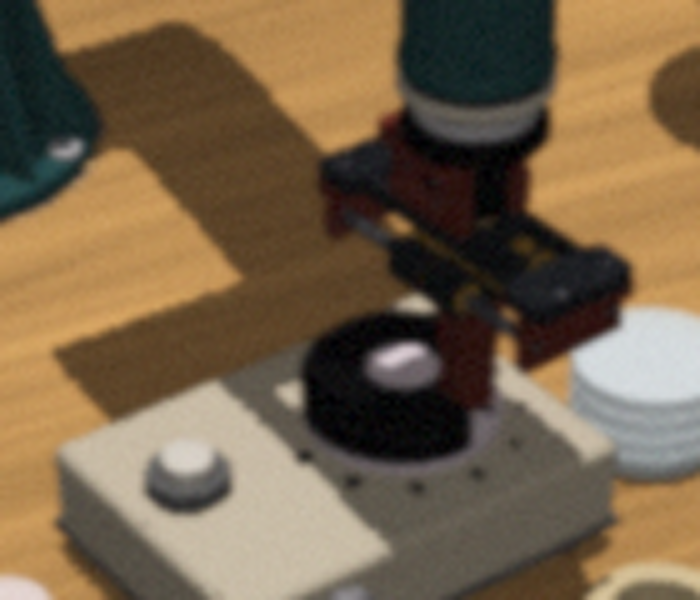

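View pics/ztop8.png

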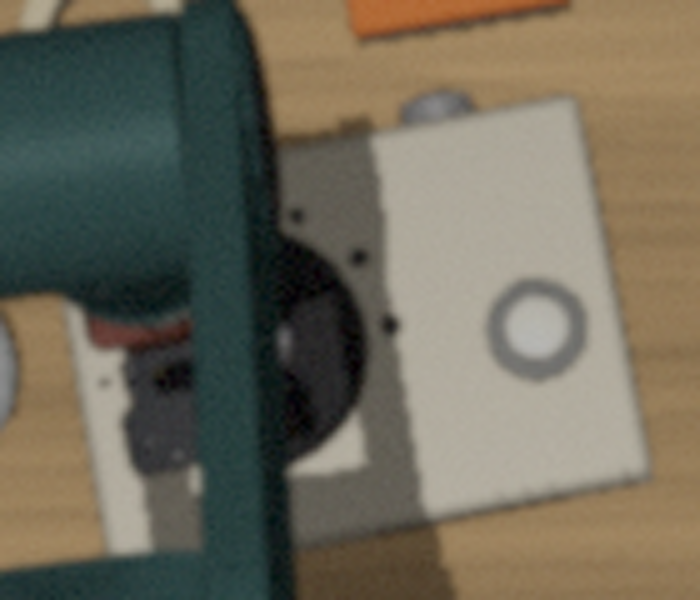

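Request:
step_arm:
  rows:
    - [[0, 0.3, 0], [0.19, 0, 0.06], 0]
    - [[0, 0.3, 0], [0.19, 0, 0.06], 0]
    - [[0, 0.3, 0], [0.19, 0, 0.06], 0]
    - [[0, 0.2, 0], [0.13, 0, 0.04], 0]

```text
time_s: 11.02
ee_pos: [0.5347, 0.119, 0.057]
tcp_rot: [-0.503, 0.497, -0.497, 0.503]
contact_force: [0.1, -0.9, -0.2]
width: 0.0004
```

Request:
step_arm:
  rows:
    - [[0, 0.2, 0], [0.13, 0, 0.04], 0]
    - [[0, 0.2, 0], [0.13, 0, 0.04], 0]
    - [[0, 0.2, 0], [0.13, 0, 0.04], 0]

```text
time_s: 11.4
ee_pos: [0.5357, 0.1165, 0.057]
tcp_rot: [-0.475, 0.524, -0.523, 0.476]
contact_force: [0.9, 7.8, -0.4]
width: 0.0005
```

Request:
step_arm:
  rows:
    - [[0, 0.2, 0], [0.13, 0, 0.04], 0]
    - [[0, 0.2, 0], [0.13, 0, 0.04], 0]
    - [[0, 0.2, 0], [0.13, 0, 0.04], 0]

```text
time_s: 11.78
ee_pos: [0.5368, 0.1133, 0.0571]
tcp_rot: [-0.447, 0.548, -0.547, 0.449]
contact_force: [1.4, 5.6, -0.3]
width: 0.0004
```

Request:
step_arm:
  rows:
    - [[0, 0.2, 0], [0.13, 0, 0.04], 0]
    - [[0, 0.2, 0], [0.13, 0, 0.04], 0]
    - [[0, 0.2, 0], [0.13, 0, 0.04], 0]

```text
time_s: 12.15
ee_pos: [0.537, 0.1075, 0.057]
tcp_rot: [0.418, -0.57, 0.57, -0.419]
contact_force: [1.2, 2.9, -0.6]
width: 0.0004
```

```bash
python3 st.py 9
```

```text
t 12.15 p [0.537  0.1075 0.057 ] az -17.4 tooly [ 7.e-04  3.e-04 -1.e+00] F [ 1.23  2.88 -0.64] w 0.0003878478035828237
tool-frame offset from dial axis x,z mm -13.14 37.55 wall dial angle if flush 77.15606897649126 effort [ 0.45 -0.23  0.07]
```

View pics/zscene9.png

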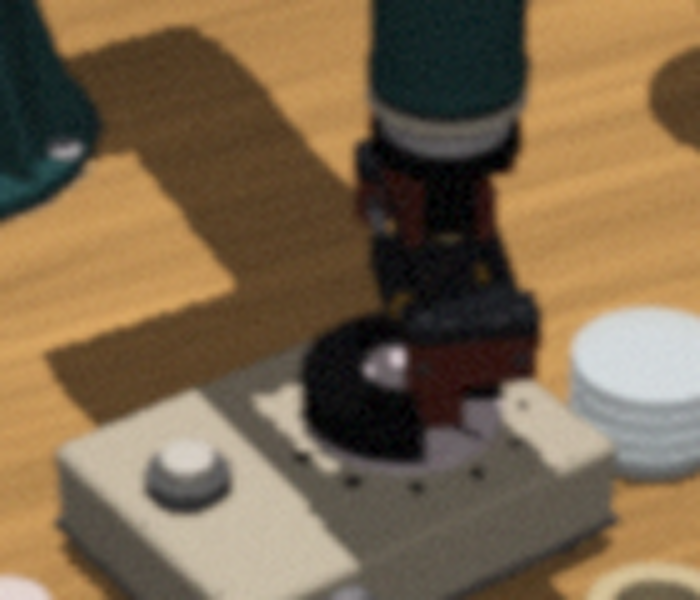

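View pics/ztop9.png

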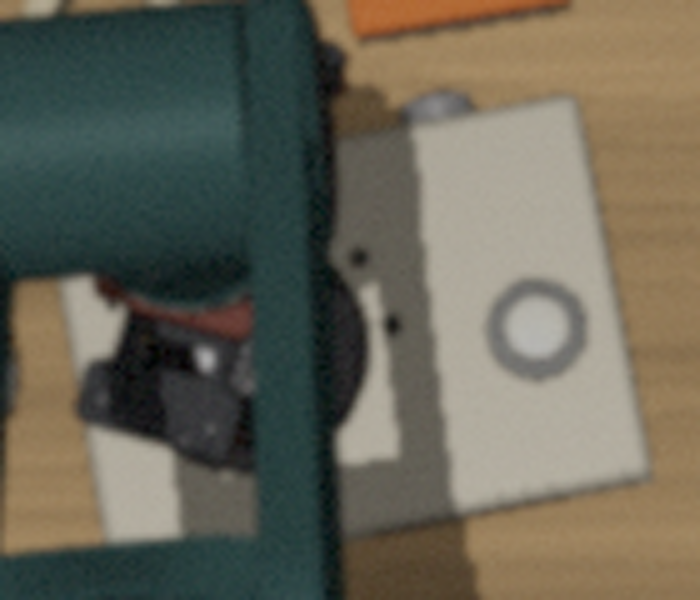

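The unit hasn't moved and the dial is about to snap to position 4. One more click is needed after that.

Request:
step_arm:
  rows:
    - [[0, 0.3, 0], [0.19, 0, 0.06], 0]
    - [[0, 0.3, 0], [0.19, 0, 0.06], 0]
    - [[0, 0.3, 0], [0.19, 0, 0.06], 0]
    - [[0, 0.2, 0], [0.13, 0, 0.04], 0]

```text
time_s: 12.75
ee_pos: [0.5358, 0.0993, 0.057]
tcp_rot: [0.363, -0.607, 0.607, -0.362]
contact_force: [0.1, 0.7, 0.6]
width: 0.0004
```

Request:
step_arm:
  rows:
    - [[0, 0.2, 0], [0.13, 0, 0.04], 0]
    - [[0, 0.2, 0], [0.13, 0, 0.04], 0]
    - [[0, 0.2, 0], [0.13, 0, 0.04], 0]

```text
time_s: 13.12
ee_pos: [0.5354, 0.0965, 0.057]
tcp_rot: [-0.329, 0.626, -0.625, 0.33]
contact_force: [0.2, 5.1, -1.0]
width: 0.0005
```

Request:
step_arm:
  rows:
    - [[0, 0.2, 0], [0.13, 0, 0.04], 0]
    - [[0, 0.2, 0], [0.13, 0, 0.04], 0]
    - [[0, 0.2, 0], [0.13, 0, 0.04], 0]

```text
time_s: 13.5
ee_pos: [0.5359, 0.0949, 0.0572]
tcp_rot: [-0.294, 0.643, -0.641, 0.298]
contact_force: [3.1, 10.4, -4.1]
width: 0.0003
```

Request:
step_arm:
  rows:
    - [[0, 0.2, 0], [0.13, 0, 0.04], 0]
    - [[0, 0.2, 0], [0.13, 0, 0.04], 0]
    - [[0, 0.2, 0], [0.13, 0, 0.04], 0]

```text
time_s: 13.88
ee_pos: [0.5329, 0.089, 0.057]
tcp_rot: [-0.262, 0.657, -0.656, 0.263]
contact_force: [2.6, 3.3, -1.8]
width: 0.0005
```

```bash
python3 st.py 10
```

```text
t 13.875 p [0.5329 0.089  0.057 ] az -46.41 tooly [ 1.4e-03  8.0e-04 -1.0e+00] F [ 2.6   3.26 -1.77] w 0.00048229660177346814
tool-frame offset from dial axis x,z mm -14.0 37.04 wall dial angle if flush 106.16921478468461 effort [ 0.49 -0.41  0.05]
```

View pics/zscene10.png

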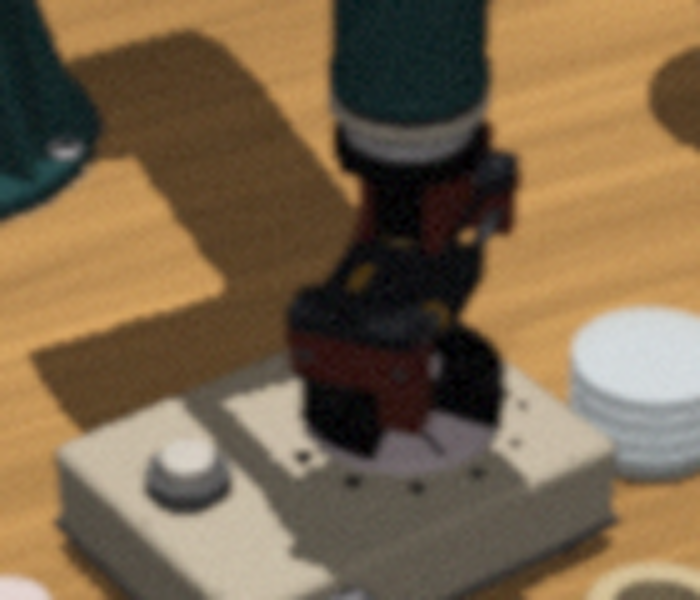

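View pics/ztop10.png

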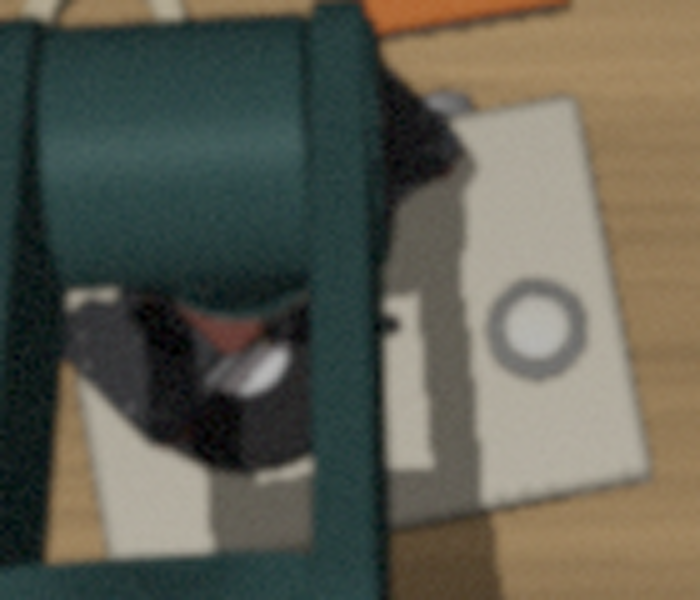

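The notch line points midway between dots 4 and 5, so this is the half-way point of the last click. A small push more should do it.

Request:
step_arm:
  rows:
    - [[0, 0.2, 0], [0.13, 0, 0.04], 0]
    - [[0, 0.2, 0], [0.13, 0, 0.04], 0]
    - [[0, 0, 0], [0, 0, 0], 0]
    - [[0, 0, 0], [0, 0, 0], 0]

```text
time_s: 14.48
ee_pos: [0.53, 0.0859, 0.0569]
tcp_rot: [-0.241, 0.665, -0.665, 0.24]
contact_force: [-0.1, -0.3, 0.8]
width: 0.0004
```

```bash
python3 st.py 11
```

```text
t 14.475 p [0.53   0.0859 0.0569] az -50.27 tooly [-1.2e-03 -3.0e-04 -1.0e+00] F [-0.05 -0.34  0.78] w 0.0004149719040302958
tool-frame offset from dial axis x,z mm -12.23 36.59 wall dial angle if flush 110.02890067435152 effort [-0.02 -0.01  0.04]
```

View pics/zscene11.png

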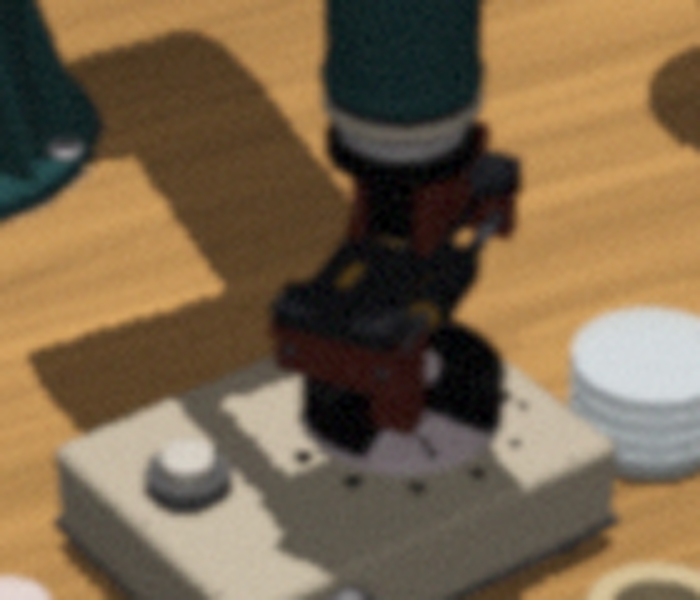

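Request:
step_arm:
  rows:
    - [[0, 0, 0], [0, -1, 0], 0]
    - [[0, 0, 0], [0, -3, 0], 0]
    - [[0, 0, 0], [0, -4, 0], 0]
    - [[0, -1, 0], [0, 0, 0], 0]
    - [[0, -1, 0], [0, 0, 0], 0]
    - [[0, -1, 0], [0, 0, 0], 0]
    - [[0, -1, 0], [0, 0, 0], 0]
    - [[0, -1, 0], [0, 0, 0], 0]
    - [[0, 0, 0], [0, 0, 0], 0]

```text
time_s: 15.7
ee_pos: [0.5307, 0.0862, 0.1376]
tcp_rot: [0.498, -0.502, 0.502, -0.499]
contact_force: [-0.2, 0.3, -0.4]
width: 0.0006
```

```bash
python3 st.py 12; python3 - <<'E'
from h import *
from scipy.spatial.transform import Rotation as Ro
s=r.sense();M=Ro.from_quat(s['tcp_rot']).as_matrix()
d=np.r_[.5043,-.0233,s['ee_pos'][2]]-s['ee_pos'];print('move in tool cm',(M.T@d*100).round(2))
E
```

```text
t 15.7 p [0.5307 0.0862 0.1376] az -0.36 tooly [ 3.e-04  0.e+00 -1.e+00] F [-0.2   0.3  -0.35] w 0.000643692607450309
tool-frame offset from dial axis x,z mm 19.82 33.65 wall dial angle if flush 60.12326292723588 effort [-0.01 -0.09  0.  ]
move in tool cm [10.97 -0.   -2.55]
```

View pics/zscene12.png

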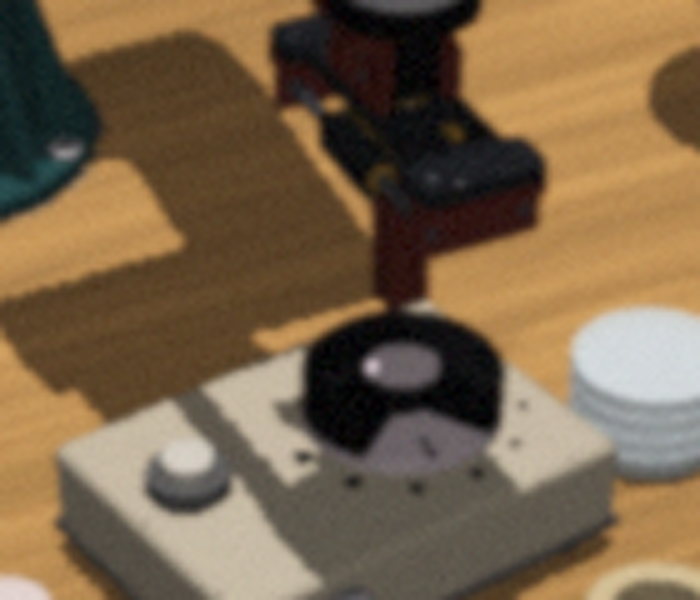

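```bash
python3 - <<'E'
from h import *
im=cv2.imread('pics/scene12.png')
C=np.array([.4974,.1065])
def th(u,z):
    X=ray('scene',u,z)[:2]-C;return np.linalg.norm(X)*1e3,99.76-np.degrees(np.arctan2(X[1],X[0]))
f=lambda a:(np.array(a)/5+[270,130]-.4)
for a in[(421,436),(428,446),(434,456)]:print('line',th(f(a),.078))
for a in[(303,457),(352,481),(418,487),(478,473),(515,443)]:print('dot',th(f(a),.07))
# line pixels: darker on floor
g=cv2.cvtColor(im,cv2.COLOR_BGR2GRAY)
for (k,zz) in((4,.078),(5,.078)):
    a=np.radians(99.76-30*(k-1));q=proj('scene',[C[0]+.04*np.cos(a),C[1]+.04*np.sin(a),.078]);print('expected line centre pos',k,(q-[270,130])*5)
E
```

```text
line (np.float64(33.20132136348594), np.float64(106.86758808901752))
line (np.float64(42.660838669224), np.float64(106.25874111115036))
line (np.float64(51.856546086384576), np.float64(106.42252680080858))
dot (np.float64(65.31407270831203), np.float64(179.18608506956508))
dot (np.float64(65.42027556102367), np.float64(149.54917964778264))
dot (np.float64(65.77984137065081), np.float64(118.42782947023645))
dot (np.float64(67.1295904560721), np.float64(88.63946585933981))
dot (np.float64(67.3669960821799), np.float64(59.922219657938456))
expected line centre pos 4 [442.68172929 435.0654358 ]
expected line centre pos 5 [406.77094328 443.62240047]
```

The line reads about 107°, or 108° after scaling to the dots, so the dial is sitting just past half-way and has not clicked into 5 (120°). I'll go back into the notch and push a little further.

Request:
step_arm:
  rows:
    - [[0, 1, 0], [0, 0, 0], 0]
    - [[0, 1, 0], [0, 0, 0], 0]
    - [[0, 1, 0], [0, 0, 0], 0]
    - [[0, 1, 0], [0, 0, 0], 0]
    - [[0, 1, 0], [0, 0, 0], 0]
    - [[0, 0, 0], [-0.4, 3, 0], 0]
    - [[0, 0, 0], [0, 3, 0], 0]
    - [[0, 0, 0], [0, 1, 0], 0]
    - [[0, 0, 0], [0, 1, 0], 0]
    - [[0, 0, 0], [0, 0, 0], 0]

```text
time_s: 17.05
ee_pos: [0.5338, 0.0887, 0.057]
tcp_rot: [-0.24, 0.665, -0.665, 0.24]
contact_force: [0.8, 0.7, -0.1]
width: 0.0004
```

Request:
step_arm:
  rows:
    - [[0, 0, 0], [0.2, 0, 0], 0]
    - [[0, 0, 0], [0.2, 0, 0], 0]
    - [[0, 0.2, 0], [0.13, 0, 0.04], 0]
    - [[0, 0, 0], [0, 0, 0], 0]

```text
time_s: 17.55
ee_pos: [0.5302, 0.085, 0.0573]
tcp_rot: [0.228, -0.669, 0.669, -0.229]
contact_force: [-0.1, -1.1, 0.3]
width: 0.0004
```

```bash
python3 st.py 13
```

```text
t 17.55 p [0.5302 0.085  0.0573] az -52.33 tooly [ 7.e-04  2.e-04 -1.e+00] F [-0.14 -1.06  0.32] w 0.00037832794771160345
tool-frame offset from dial axis x,z mm -13.18 36.97 wall dial angle if flush 112.09446147711876 effort [ 0.03 -0.07 -0.02]
```

View pics/zscene13.png

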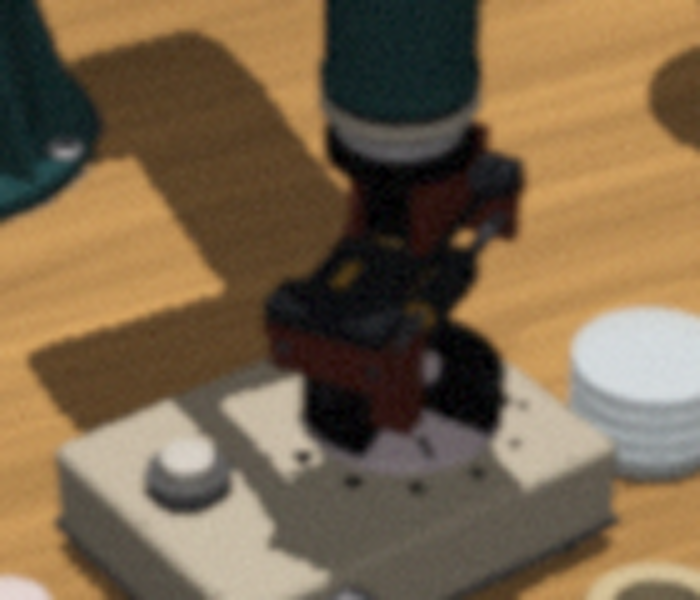

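Not yet moving much, so I'll push on in small rows.

Request:
step_arm:
  rows:
    - [[0, 0.2, 0], [0.13, 0, 0.04], 0]
    - [[0, 0, 0], [0, 0, 0], 0]

```text
time_s: 17.9
ee_pos: [0.529, 0.0838, 0.0569]
tcp_rot: [-0.217, 0.673, -0.673, 0.216]
contact_force: [0.6, -0.4, 0.3]
width: 0.0007
```

Request:
step_arm:
  rows:
    - [[0, 0.2, 0], [0.13, 0, 0.04], 0]
    - [[0, 0, 0], [0, 0, 0], 0]

```text
time_s: 18.15
ee_pos: [0.5279, 0.0827, 0.0568]
tcp_rot: [-0.205, 0.677, -0.677, 0.205]
contact_force: [1.2, -1.1, 1.0]
width: 0.0005
```

```bash
python3 st.py 14
```

```text
t 18.15 p [0.5279 0.0827 0.0568] az -56.32 tooly [-8.e-04 -1.e-04 -1.e+00] F [ 1.19 -1.11  0.98] w 0.0005259365509441677
tool-frame offset from dial axis x,z mm -12.5 36.58 wall dial angle if flush 116.08008628285576 effort [-0.01 -0.01  0.03]
```

View pics/zscene14.png

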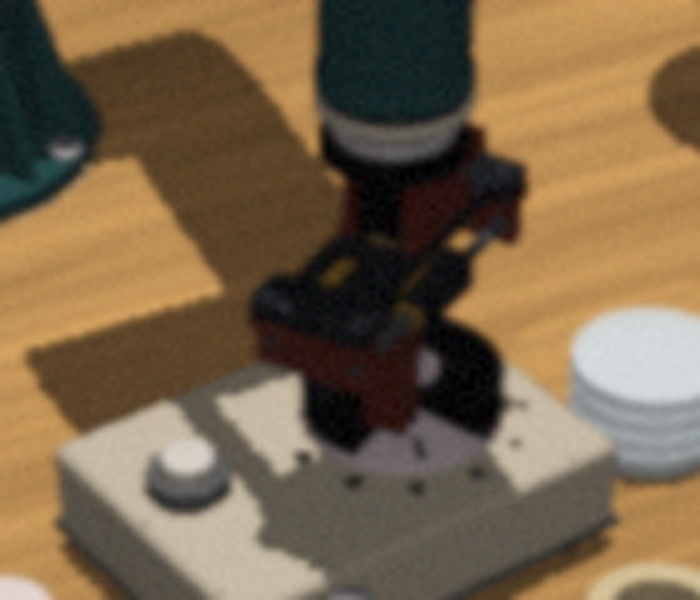

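Request:
step_arm:
  rows:
    - [[0, 0.2, 0], [0.13, 0, 0.04], 0]
    - [[0, 0.2, 0], [0.13, 0, 0.04], 0]
    - [[0, 0, 0], [0, 0, 0], 0]

```text
time_s: 18.62
ee_pos: [0.5264, 0.0807, 0.057]
tcp_rot: [-0.181, 0.684, -0.683, 0.181]
contact_force: [-0.3, 1.0, 0.1]
width: 0.0005
```

Request:
step_arm:
  rows:
    - [[0, 0.2, 0], [0.13, 0, 0.04], 0]
    - [[0, 0, 0], [0, 0, 0], 0]

```text
time_s: 18.88
ee_pos: [0.5257, 0.0797, 0.057]
tcp_rot: [-0.169, 0.687, -0.687, 0.169]
contact_force: [0.8, -0.0, -0.6]
width: 0.0005
```

```bash
python3 st.py 15
```

```text
t 18.875 p [0.5257 0.0797 0.057 ] az -62.33 tooly [ 0.e+00  1.e-04 -1.e+00] F [ 0.76 -0.04 -0.56] w 0.0004725155326916929
tool-frame offset from dial axis x,z mm -12.9 36.67 wall dial angle if flush 122.08572314679009 effort [-0.02 -0.04 -0.01]
```

View pics/zscene15.png

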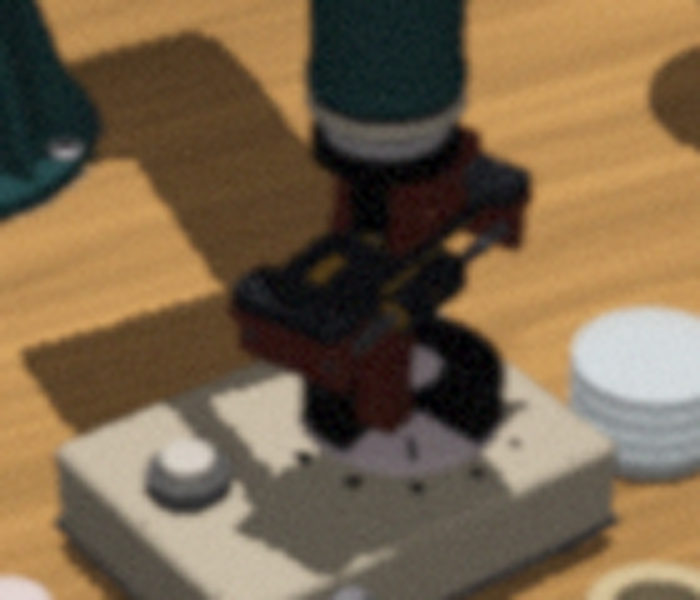

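The line now points at about dot 5. I'll lift out and measure it.

Request:
step_arm:
  rows:
    - [[0, 0, 0], [-0.1, -0.5, 0], 0]
    - [[0, 0, 0], [0, -3.5, 0], 0]
    - [[0, 0, 0], [0, -4, 0], 0]
    - [[0, -1, 0], [0, 0, 0], 0]
    - [[0, -1, 0], [0, 0, 0], 0]
    - [[0, -1, 0], [0, 0, 0], 0]
    - [[0, -1, 0], [0, 0, 0], 0]
    - [[0, -1, 0], [0, 0, 0], 0]
    - [[0, -1, 0], [0, 0, 0], 0]
    - [[0, 0, 0], [0, 0, 0], 0]

```text
time_s: 20.23
ee_pos: [0.5266, 0.0803, 0.1373]
tcp_rot: [0.49, -0.51, 0.51, -0.49]
contact_force: [0.3, -0.6, -0.3]
width: 0.0008
```

```bash
python3 st.py 16; cat > ang.py <<'E'
from h import *
import sys
im=cv2.imread(f'pics/scene{sys.argv[1]}.png');g=cv2.cvtColor(im,cv2.COLOR_BGR2GRAY).astype(float)
C=np.array([.4974,.1065])
# along arcs on the floor plane sample brightness vs dial angle
T=np.arange(80,165,1.)
acc=[]
for rr in(.034,.038,.042,.046):
    row=[]
    for th in T:
        a=np.radians(99.76-th);u=proj('scene',[C[0]+rr*np.cos(a),C[1]+rr*np.sin(a),.078])
        row.append(cv2.getRectSubPix(g.astype(np.float32),(1,1),tuple(map(float,u)))[0,0])
    acc.append(row)
acc=np.array(acc)
for i,th in enumerate(T):
    if i%2==0:print(int(th),acc[:,i].round(0).astype(int))
E
python3 ang.py 16;python3 - <<'E'
from h import *
from scipy.spatial.transform import Rotation as Ro
s=r.sense();M=Ro.from_quat(s['tcp_rot']).as_matrix()
d=np.r_[.5043,-.0233,s['ee_pos'][2]]-s['ee_pos'];print('move in tool cm',(M.T@d*100).round(2))
E
```

```text
t 20.225 p [0.5266 0.0803 0.1373] az -2.36 tooly [ 2.e-04  1.e-04 -1.e+00] F [ 0.3  -0.59 -0.29] w 0.0008359608735837047
tool-frame offset from dial axis x,z mm 24.67 30.47 wall dial angle if flush 62.121336721968675 effort [-0.01 -0.08  0.02]
80 [63 63 67 67]
82 [72 74 77 80]
84 [81 84 86 90]
86 [87 91 94 97]
88 [ 93  95  99 100]
90 [ 97  98 102 100]
92 [100 100 101 101]
94 [102 101 101 101]
96 [103 102 101 101]
98 [103 103 102 101]
100 [102 103 101 100]
102 [101 102 101 101]
104 [100 101 101 101]
106 [ 99 100 101 101]
108 [ 98 100 100 102]
110 [ 95  95  99 100]
112 [91 88 91 96]
114 [85 80 81 86]
116 [79 71 73 76]
118 [79 68 64 68]
120 [78 72 71 70]
122 [83 78 78 79]
124 [89 86 89 87]
126 [94 93 96 95]
128 [99 97 99 98]
130 [102 100 100 101]
132 [102 100 100 102]
134 [101 100  99 100]
136 [101 100  99  99]
138 [100 101 101 100]
140 [101 102 104 101]
142 [103 102 103 101]
144 [103 102 102 102]
146 [102 102 103 102]
148 [100 102 103 102]
150 [ 98 102 101 101]
152 [94 97 98 99]
154 [88 91 93 95]
156 [80 81 86 87]
158 [70 69 71 73]
160 [56 54 56 57]
162 [41 39 41 42]
164 [30 26 28 27]
move in tool cm [10.44 -0.   -1.78]
```

View pics/zscene16.png

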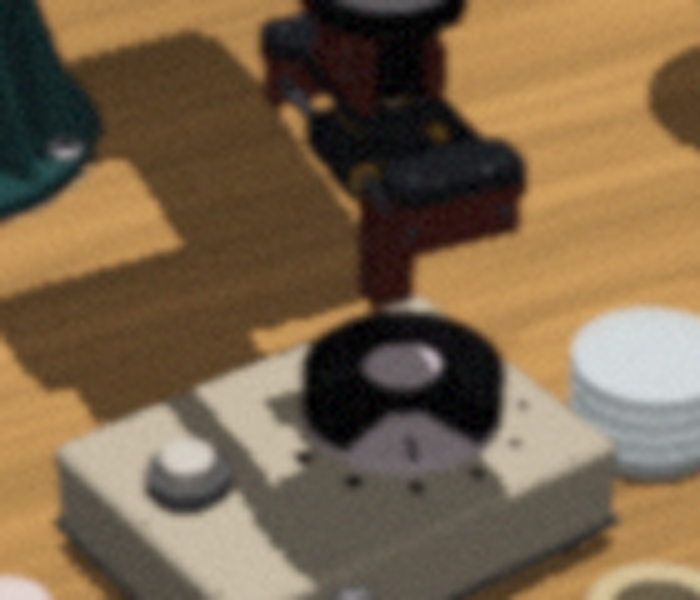

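View pics/ztop16.png

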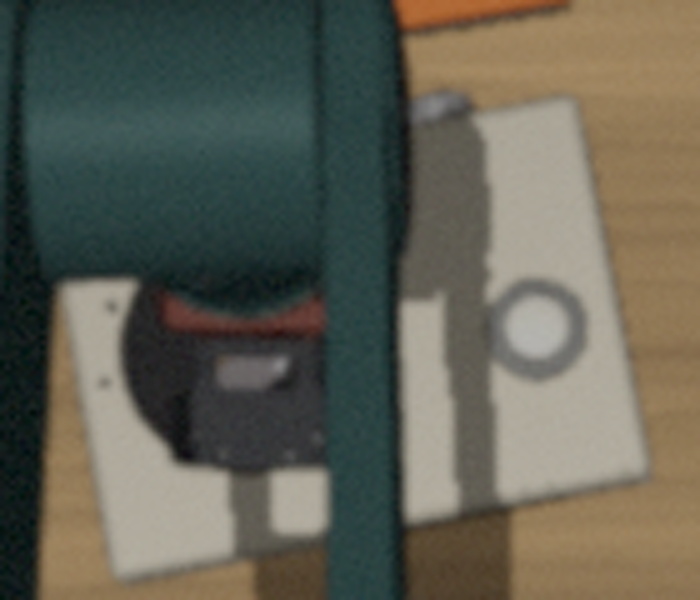

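The line is at 118°, where dot 5 itself reads 118.4°, and the walls are centred on 120°, so the dial rests at position 5. The unit is unmoved. Next I'll move over the button.

Request:
step_arm:
  rows:
    - [[0, 0, 0], [3.5, 0, -0.6], 0]
    - [[0, 0, 0], [3.5, 0, -0.6], 0]
    - [[0, 0, 0], [3.4, 0, -0.6], 0]
    - [[0, 0, 0], [0, 3, 0], 0]
    - [[0, 0, 0], [0, 2, 0], 0]
    - [[0, 0, 0], [0, 0, 0], 0]

```text
time_s: 21.08
ee_pos: [0.5031, -0.0229, 0.0859]
tcp_rot: [-0.49, 0.511, -0.51, 0.489]
contact_force: [0.1, 0.5, -0.2]
width: 0.0004
```

```bash
python3 st.py 17; python3 ang.py 17 | sed -n '16,24p'
```

```text
t 21.075 p [ 0.5031 -0.0229  0.0859] az -2.43 tooly [-3.1e-03  7.0e-04 -1.0e+00] F [ 0.14  0.53 -0.18] w 0.00039761218804517545
tool-frame offset from dial axis x,z mm 128.7 11.32 wall dial angle if flush 62.18592886779178 effort [-0.03 -0.05 -0.01]
110 [203 200 202 205]
112 [196 190 189 200]
114 [183 175 172 177]
116 [171 155 148 152]
118 [172 149 124 129]
120 [173 157 145 136]
122 [182 170 166 162]
124 [193 188 186 184]
126 [201 201 202 201]
```

View pics/zscene17.png

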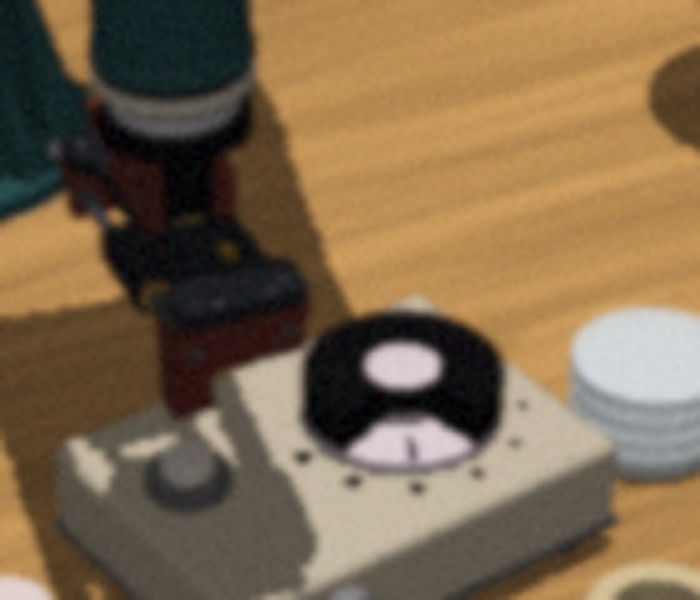

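View pics/ztop17.png

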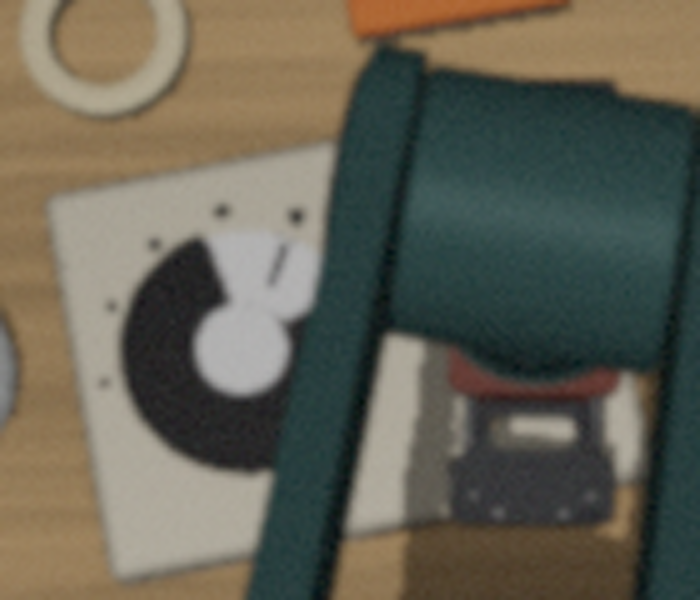

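The top view shows the line pointing exactly at the fifth dot (296,215). The fingertip is above the button. I'll step down until it makes contact.

Request:
step_arm:
  rows:
    - [[0, 0, 0], [0, 0.8, 0], 0]
    - [[0, 0, 0], [0, 0.8, 0], 0]
    - [[0, 0, 0], [0, 0.2, 0], 0]
    - [[0, 0, 0], [0, 0, 0], 0]

```text
time_s: 21.68
ee_pos: [0.5042, -0.0229, 0.0688]
tcp_rot: [-0.49, 0.51, -0.51, 0.49]
contact_force: [-0.8, -0.1, -0.1]
width: 0.0004
```

Request:
step_arm:
  rows:
    - [[0, 0, 0], [0, 0.2, 0], 0]
    - [[0, 0, 0], [0, 0.2, 0], 0]
    - [[0, 0, 0], [0, 0, 0], 0]

```text
time_s: 22.05
ee_pos: [0.5043, -0.023, 0.0649]
tcp_rot: [-0.49, 0.51, -0.51, 0.49]
contact_force: [-0.4, -0.3, 0.4]
width: 0.0001
```

Request:
step_arm:
  rows:
    - [[0, 0, 0], [0, 0.2, 0], 0]
    - [[0, 0, 0], [0, 0, 0], 0]

```text
time_s: 22.3
ee_pos: [0.5043, -0.0229, 0.0629]
tcp_rot: [-0.49, 0.51, -0.51, 0.49]
contact_force: [-0.3, -0.6, 0.5]
width: 0.0004
```

Request:
step_arm:
  rows:
    - [[0, 0, 0], [0, 0.2, 0], 0]
    - [[0, 0, 0], [0, 0, 0], 0]

```text
time_s: 22.55
ee_pos: [0.5043, -0.0229, 0.0608]
tcp_rot: [-0.49, 0.51, -0.51, 0.49]
contact_force: [-0.3, 0.0, -0.5]
width: 0.0004
```

```bash
python3 st.py 18
```

```text
t 22.55 p [ 0.5043 -0.0229  0.0608] az -2.28 tooly [-3.e-04  2.e-04 -1.e+00] F [-0.27  0.04 -0.45] w 0.0004218495300448777
tool-frame offset from dial axis x,z mm 128.75 12.24 wall dial angle if flush 62.04103639294272 effort [-0.07 -0.08  0.01]
```

View pics/zscene18.png

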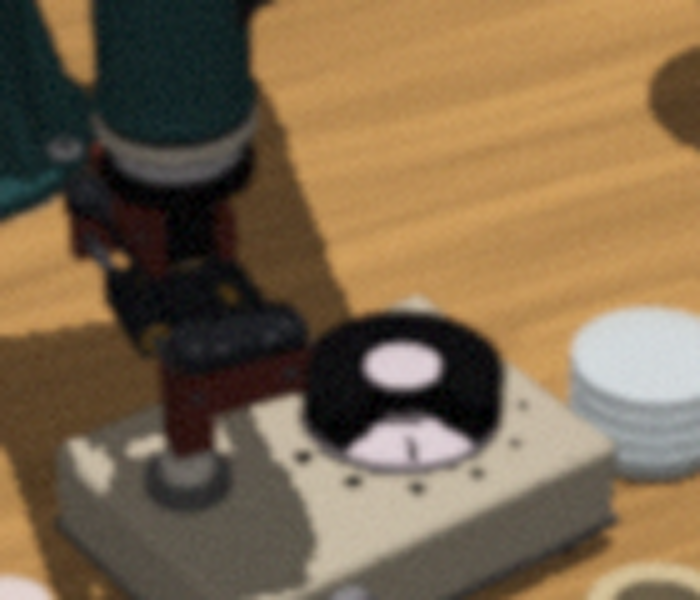

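Request:
step_arm:
  rows:
    - [[0, 0, 0], [0, 0.2, 0], 0]
    - [[0, 0, 0], [0, 0, 0], 0]

```text
time_s: 22.9
ee_pos: [0.5043, -0.0229, 0.0588]
tcp_rot: [-0.49, 0.51, -0.51, 0.49]
contact_force: [-0.3, 0.5, -0.1]
width: 0.0002
```

Request:
step_arm:
  rows:
    - [[0, 0, 0], [0, 0.2, 0], 0]
    - [[0, 0, 0], [0, 0, 0], 0]

```text
time_s: 23.15
ee_pos: [0.5046, -0.023, 0.057]
tcp_rot: [0.49, -0.51, 0.51, -0.49]
contact_force: [0.4, -0.2, 2.2]
width: 0.0003
```

Request:
step_arm:
  rows:
    - [[0, 0, 0], [0, 0.2, 0], 0]
    - [[0, 0, 0], [0, 0, 0], 0]

```text
time_s: 23.4
ee_pos: [0.5046, -0.023, 0.055]
tcp_rot: [0.49, -0.51, 0.51, -0.49]
contact_force: [0.2, 0.1, 2.8]
width: 0.0004
```

```bash
python3 st.py 19
```

```text
t 23.4 p [ 0.5046 -0.023   0.055 ] az -2.28 tooly [ 2.e-04  1.e-04 -1.e+00] F [0.24 0.05 2.77] w 0.0003574368962240435
tool-frame offset from dial axis x,z mm 128.78 12.52 wall dial angle if flush 62.04124354724921 effort [-0.06 -0.04  0.01]
```

View pics/zscene19.png

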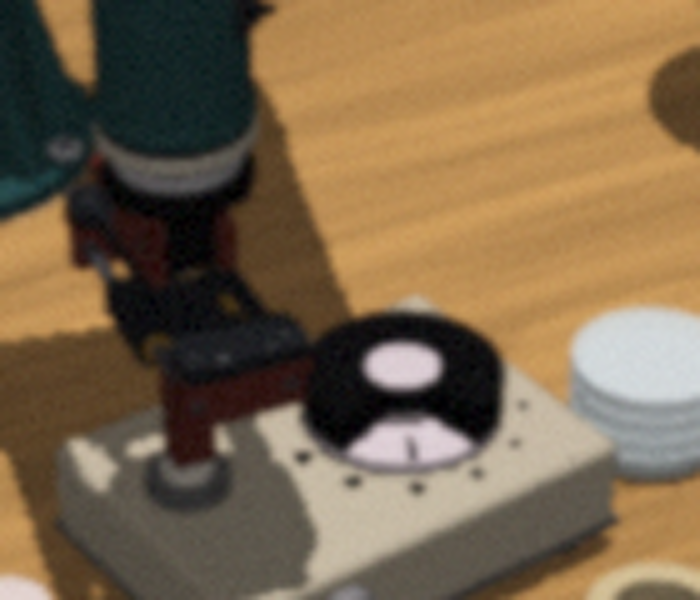

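Contact came at a TCP height of about 58.5 mm, and the force is rising like a spring. I'll keep pressing to the stop.

Request:
step_arm:
  rows:
    - [[0, 0, 0], [0, 0.2, 0], 0]
    - [[0, 0, 0], [0, 0.15, 0], 0]
    - [[0, 0, 0], [0, 0, 0], 0]

```text
time_s: 23.88
ee_pos: [0.5046, -0.023, 0.0516]
tcp_rot: [0.49, -0.51, 0.51, -0.49]
contact_force: [-0.6, 0.2, 5.6]
width: 0.0006
```

Request:
step_arm:
  rows:
    - [[0, 0, 0], [0, 0.15, 0], 0]
    - [[0, 0, 0], [0, 0, 0], 0]
    - [[0, 0, 0], [0, 0, 0], 0]

```text
time_s: 24.25
ee_pos: [0.5047, -0.023, 0.0513]
tcp_rot: [0.49, -0.51, 0.51, -0.49]
contact_force: [-4.3, 0.4, 18.8]
width: 0.0004
```

The button is at its stop (18.8 N, no further travel). Now I'll release it.

Request:
step_arm:
  rows:
    - [[0, 0, 0], [0, -0.5, 0], 0]
    - [[0, 0, 0], [0, -1, 0], 0]
    - [[0, 0, 0], [0, -3, 0], 0]
    - [[0, 0, 0], [0, -5, 0], 0]
    - [[0, 0, 0], [0, -5, 0], 0]
    - [[0, 0, 0], [5, 0, -2], 0]
    - [[0, 0, 0], [5, 0, -2], 0]
    - [[0, 0, 0], [5, 0, 0], 0]
    - [[0, 0, 0], [5, 0, 0], 0]
    - [[0, 0, 0], [0, 0, 0], 0]

```text
time_s: 25.5
ee_pos: [0.4563, -0.2243, 0.1949]
tcp_rot: [0.489, -0.511, 0.511, -0.489]
contact_force: [-0.6, 0.2, 0.7]
width: 0.0004
```

```bash
python3 st.py 20; python3 ang.py 20 | sed -n '16,24p'
```

```text
t 25.5 p [ 0.4563 -0.2243  0.1949] az -2.51 tooly [ 0.e+00 -8.e-04 -1.e+00] F [-0.58  0.25  0.72] w 0.0003805621697886769
tool-frame offset from dial axis x,z mm 331.99 -26.36 wall dial angle if flush 62.271964056778735 effort [ 0.01 -0.1  -0.02]
110 [201 199 204 206]
112 [193 187 191 200]
114 [182 171 173 176]
116 [172 153 151 152]
118 [170 148 130 129]
120 [170 156 147 137]
122 [180 169 165 164]
124 [192 188 188 185]
126 [201 201 203 201]
```

View pics/zscene20.png

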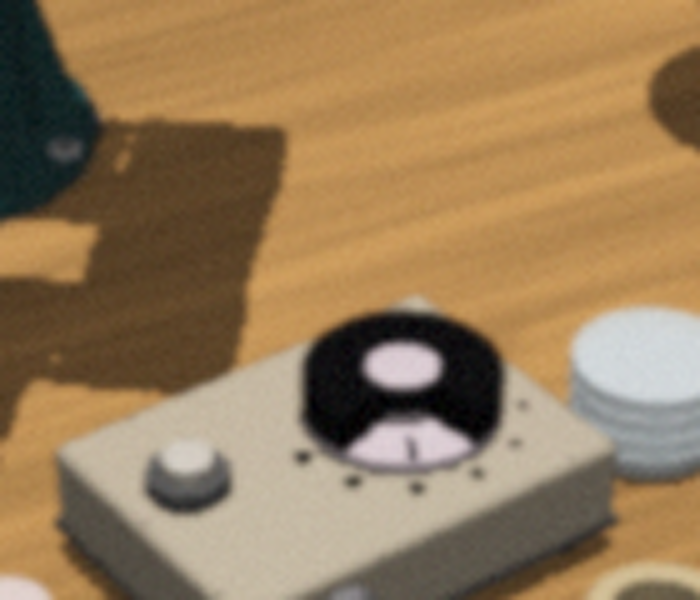

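View pics/top20.png

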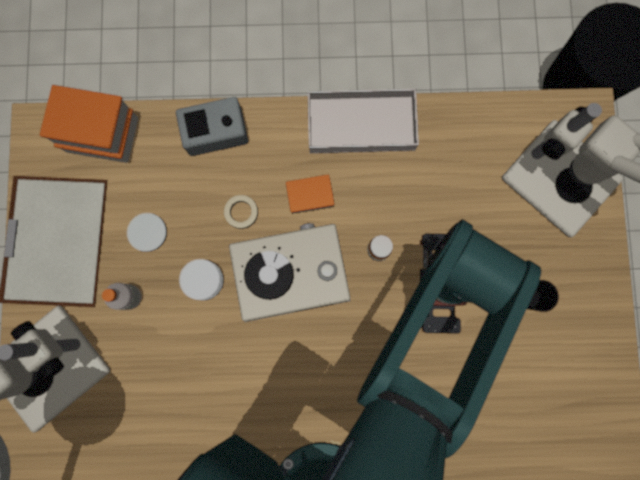

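Nothing has moved: the unit sits at the same pixels, the dial line is on dot 5, the button is up, and the arm is clear. I'll hand it in.

```bash
python3 -c "
from station import r
print(r.hand_in())"
```

```text
the job is handed in; nothing more can be done
None
```

The dial is at its fifth position, and I then pressed the lamp button fully down and released it. The job is handed in; no verdict was reported.

- **Dial:** I pushed it clockwise from position 1 with the shut fingertips. My first lift-out was too early: the dial had stopped at about 107°, just past half-way, without snapping across. I went back in and pushed the rest of the way. The notch line then measured about 118° in the scene view, where dot 5 itself reads 118.4°. The notch walls were centred on 120°, and the top view also showed the line on the fifth dot.
- **Button:** Contact came at a TCP height of about 58.5 mm. The force rose to 5.6 N and then to 18.8 N with no further travel, about 7 mm below contact, so it reached its stop. After release the picture shows it standing up again.
- **Final check:** The dial line was still on dot 5. The lamp unit and the other things looked unmoved in the before and after pictures. The arm was clear with no contact force, at about 25.5 s.

- **TCP reading:** The reported TCP did not match the real fingertip, which was about 28–33 mm higher by the pictures and by touch. I set working heights by picture and contact force instead.
- **Push force:** While turning the dial, the force briefly reached about 13 N, above the 10 N at which the unit can slide. No shift of the unit showed in the pictures.

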